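# Clamp a profile offcut on end in the locked tapping fixture

## Task

The sawn aluminium profile offcut that lies on the bench, to the right in front of the tapping fixture, is to have its end tapped. Draw the red lock bolt of the fixture, swing its cam lever fully open, stand the offcut upright on the seat between the jaws, swing the lever fully home so that the jaw clamps the offcut against the fixed jaw, and push the lock bolt back in so that the lever is locked again. Do not shift the calliper, the corner cube or the angle bracket.

Things in the scene. Friction and masses are not known exactly. Their poses are not given: they have to be found in the camera images.
- profile_mid (a point): Centre of the loose offcut of silver slotted aluminium profile, 30 x 30 mm square, 110 mm long, about 0.12 kg. Its y axis is the long axis; at the start it lies flat (centre 15 mm above the bench). Stood on a sawn end it stands by itself. Either end may be up. Clamped, its top end stands 12 mm above the jaws, so there only an upright tool can hold it, by its faces towards the fixture's +y and -y.
- nest (a point): Seat of the tapping fixture: on top of the 16 mm thick base plate (205 x 130 mm, screwed down), on the axis where the clamped offcut stands. z up, +x points to the fixed jaw, whose face is at x = 15 mm; two flared lips on it, 35 mm apart and standing out 6 mm, guide the offcut in y. Both jaws rise 98 mm above the seat; the sides +y and -y are open.
- jaw_face (a point): Middle of the moving jaw's dark steel face, which looks to the nest's +x. In the nest's frame it is at x = -11.5 mm with the lever shut and empty, -27 mm with the lever fully open: then 42 mm are free for the 30 mm offcut. Set it down with its centre near x = -5, y = 0 mm; closing the lever pushes it against the fixed jaw (centre at x = 0).
- jaw: The moving jaw's face plate, 48 mm wide, 90 mm tall, spring-backed by up to 5 mm; it presses on the offcut with about 18 N when the lever is home. The origin is that of the fixture, not a point of the plate.
- handle (a point): Half-way up the black upright handle at the end of the cam lever: a round grip of 22 mm diameter and 45 mm height, from 22 mm below this point to 22 mm above it; its top is 116 mm above the bench. It moves on a level circle of 95 mm radius about the pivot.
- pivot (a point): The cam lever's vertical hinge axis, at the height of the handle point; axes as those of the nest, from which it lies 90 mm towards -x. With the lever shut the handle lies towards +y from here; fully open it has come round by 1.3 rad, nearly to -x.
- lever (a joint): Angle of the cam lever in rad: 0 fully home (clamped), 1.3 fully open; it grows anticlockwise seen from above. About 4 N at the handle moves it, up to about 7 N while it closes on the offcut, and it stays where it is left. It cannot move while the lock bolt is in.
- bolt_grip (a point): Middle of the red upright knob of the lock bolt, 15 mm diameter, 31 mm tall, from 16 mm below this point to 15 mm above it; its top is 99 mm above the bench, the block under it ends at 59 mm and the lever's hub beside it at 69 mm. The bolt slides level along the point's y axis (that of the nest): drawn towards -y, pushed in towards +y.
- lock_bolt (a joint): Travel of the lock bolt in m: 0 fully in (its nose stands in the notch of the lever's index disc and locks the lever), 0.018 fully drawn. It stays where it is left; about 3 N moves it. It goes in only when the lever is fully home.
- calliper_mid (a point): Point on the digital calliper that lies on the bench (77 x 249 x 15 mm); a bystander, to be left alone.
- corner_cube_mid (a point): Die-cast corner cube, 31 mm, on the bench at the fixture's -y side; point 10 mm up its middle. A bystander.
- bracket_mid (a point): Small aluminium angle bracket, 34 x 40 x 40 mm, on the bench at the fixture's +y side; point 10 mm up its middle. A bystander.
Things that resemble listed ones, but are neither listed nor needed, are in the scene too. What is meant by the part that bears profile_mid is not brown or turquoise, and is the smaller of those in its own colour.

How it is judged:
By the outcome, as a careful person would: the job done as asked, in the order asked, and still so for the second after the job is handed in, with the robot touching nothing.
It also fails if it takes over 72 s, if anything falls off the work surface, if the arm or the gripper's body presses on something with over 40 N, if the wrist force passes 120 N, or if a joint passes its speed limit or range.

## Robot

A 6-joint arm with a two-finger parallel gripper is mounted at the origin on a cart in front of the work surface, level with it; the furniture and walls round the work are solid. World frame = base frame: x ahead of the robot, y to its left, z up, the work surface at z = 0. Lengths are in m, angles in rad, forces in N, time in s.
With the tool pointing down it reaches from about 0.275 to 0.825 m from the base axis. Payload 4.9 kg.
Tool frame: the origin (TCP) lies on the centre line of the jaws, within the pads' length; the fingertips stand 25 mm ahead of it and the grasp point (between the pads) lies 6 mm ahead of it (env.finger_overhang is the distance from the TCP to the fingertips, in m); z points along the fingers, x is the direction in which the jaws open and shut, and the axes are right-handed (so a half turn about z gives the same grasp; the last joint's range is limited). The gripper opens to 85 mm and grips with 20 to 120 N. Pads are 22 mm wide; open, the fingers measure 114 mm over their backs; the gripper's body (76 mm by 85 mm) begins 54 mm behind the grasp point. The pads swing forward as they close: fully open they stand 13 mm farther back than shut.
Start: joints at [1.012, 0.326, -0.193, 1.052, 0, 1.437], TCP at [0.227, 0.501, 0.256] pointing down, gripper open.
Joint ranges: [-2.65, 2.65], [-0.97, 1.79], [-1.3, 1.35], [-1.93, 2.1], [-1.47, 1.37], [-3.14, 3.14]. Speed limits (rad/s): [2.57, 2.57, 3.14, 3.14, 3.14, 3.14].

## Interface

Orientations are given as a unit quaternion [w, x, y, z].
In Python, from workcell import get_obs, cams, env gives the robot as it stands.
- The arm moves only by the tool arm_command, never from a script. Its argument "series" is text: rows parted by semicolons, each of 6 numbers parted by spaces: the shift along the tool's x, y, z as a fraction of full scale, then the turn, a rotation vector about the tool's x, y, z as a fraction of full scale. A call has 1 to 12 rows; each row is the pose to reach, as a shift and turn from the pose measured when the call began, along the tool's axes at that moment; what a row does not reach only later rows make up. Full scale, the value 1, is 25 cm for a shift and 90 degrees for a turn. A row lasts 1/10 s, in which the tool goes at most 50 mm and 8.59 degrees, less where a joint would pass 70% of its speed; a pose out of reach is approached as far as the arm can. A call with a number of a shift or a turn outside -1 to 1 is refused whole. A call with a gripper value outside its range is refused whole. "claw" is the finger opening in mm, from 0 to 85.4, set as the call begins (left out, the last holds). The fingers move at their own pace and stop on an object; "grip_force" is the grip in N (left out, the last holds). Time passes only in rows, so rows that repeat a pose let the fingers close. It gives the time, the measured TCP pose, the force and the opening at its end, in the units of the state.
- get_obs(): the state, without advancing time (a new reading comes with each control period).
- cams.get_image(name): name is "scene" or "top" or "wrist"; returns a dict with "image" (384x512x3 uint8, red, green, blue), "z_map" (384x512 float32, m along the optical axis (not along the pixel's ray), 0 where there is no reading), "fov_y" (degrees; the focal length in pixels is half the picture's height over the tangent of half this angle, whatever the lens; pixels are square), "cx", "cy" (the principal point, pixels), "camera_from_world" (4x4, takes a point from world to camera coordinates). Camera axes: x right, y down, z forward; pixel columns grow to the right and rows downward; lengths in m; the calibration is good to about 2 mm. A picture is of the moment at which its call begins.
- env.close_job(): hands the job in, once; it reports no verdict.
The state is a dict: "t": time; "qpos": joint angles; "qd": joint speeds; "effort": joint torques, N m; "eef_pos": TCP position; "eef_rot": TCP orientation; "contact_force": force on the tool from outside, world axes, zero at the start; "moment": the same for the moment, N m; "grip_width": finger opening in m.
Only numpy, scipy, OpenCV 4.12 (cv2) and the standard library are available. Lean on these libraries where they do the work, as an engineer would, in place of code of your own. Each camera call takes 0.05 s, during which the arm holds its last target.

## Working session

There is one attempt and no reset: what is moved stays moved. The work goes in short steps, Python scripts to look and compute and a tool call to move; the robot and the scene stay as the last step left them, time stands still between calls to the robot, and variables do not carry over. Pictures are saved under pics/ and viewed, and the job is handed in when it is done.

Besides the shell and the picture viewer there is one more tool, called after ">>>" as name(argument=value, ...), one argument or row to a line, values as JSON. arm_command: Moves the arm, as the interface text tells. Shift numbers are shares of 25 cm and turn numbers shares of 90 degrees, none past 1 either way. Its arguments: {"type":"object","properties":{"series":{"type":"string"},"claw":{"type":"number"},"grip_force":{"type":"number"}},"required":["series"]}

```bash
ls; mkdir -p pics; cat > h.py <<'E'
import numpy as np, cv2
from workcell import get_obs, cams, env
def K(d):
    H=d['image'].shape[0]; return H/2/np.tan(np.radians(d['fov_y'])/2)
def unproj(d,u,v,z=None):
    f=K(d); z=d['z_map'][int(round(v)),int(round(u))] if z is None else z
    p=np.array([(u-d['cx'])*z/f,(v-d['cy'])*z/f,z,1]); return (np.linalg.inv(d['camera_from_world'])@p)[:3]
def ray(d,u,v,h):
    f=K(d);M=np.linalg.inv(d['camera_from_world']);r=M[:3,:3]@np.array([(u-d['cx'])/f,(v-d['cy'])/f,1]);o=M[:3,3]
    return o+r*(h-o[2])/r[2]
def proj(d,p):
    f=K(d);c=d['camera_from_world']@np.append(p,1); return c[0]/c[2]*f+d['cx'],c[1]/c[2]*f+d['cy']
def cloud(d):
    f=K(d);z=d['z_map'];v,u=np.indices(z.shape)
    P=np.stack([(u-d['cx'])*z/f,(v-d['cy'])*z/f,z,np.ones_like(z)],-1)
    return (P@np.linalg.inv(d['camera_from_world']).T)[...,:3]
def save(d,n,crop=None,s=1):
    im=d['image'][:,:,::-1]
    if crop: im=im[crop[1]:crop[3],crop[0]:crop[2]]
    cv2.imwrite('pics/'+n,cv2.resize(im,None,fx=s,fy=s,interpolation=cv2.INTER_CUBIC))
E
python3 - <<'E'
from h import *
print(get_obs())
for n in ['scene','top','wrist']:
    d=cams.get_image(n); save(d,n+'0.png',None,1.5); print(n,d['fov_y'],np.linalg.inv(d['camera_from_world']).round(3))
    np.savez(n+'0.npz',**d)
E
```

```text
pics
{'t': 0.0, 'qpos': array([ 1.01176933e+00,  3.26934039e-01, -1.93615284e-01,  1.05201044e+00,
        2.50928495e-07,  1.43663810e+00]), 'qd': array([ 0.00142182,  0.00024091, -0.00124   , -0.0019114 ,  0.00184047,
        0.00038523]), 'effort': array([ 2.21786058e-04, -4.43394864e+01,  2.62442207e+01,  1.51890720e-02,
       -3.78579932e-05, -2.54992933e-06]), 'eef_pos': array([0.22638009, 0.50063709, 0.25549525]), 'eef_rot': array([ 3.74491301e-04,  8.40297604e-01,  5.42124671e-01, -7.98236102e-04]), 'contact_force': array([-1.18068454,  0.20439763, -0.93068451]), 'moment': array([-0.01384588, -0.0272584 ,  0.01429724]), 'grip_width': 0.08545633578332336}
scene 49.47819956853491 [[ 8.230e-01 -4.250e-01  3.780e-01 -7.600e-02]
 [-5.690e-01 -6.170e-01  5.450e-01 -8.990e-01]
 [ 1.000e-03 -6.630e-01 -7.490e-01  1.282e+00]
 [ 0.000e+00  0.000e+00  0.000e+00  1.000e+00]]
top 42.75070948794229 [[ 6.000e-03 -9.870e-01  1.580e-01  3.160e-01]
 [-1.000e+00 -5.000e-03  2.000e-03 -4.900e-02]
 [-1.000e-03 -1.580e-01 -9.870e-01  1.496e+00]
 [ 0.000e+00  0.000e+00  0.000e+00  1.000e+00]]
wrist 69.86440821984718 [[ 0.412  0.879  0.241  0.164]
 [ 0.911 -0.396 -0.111  0.529]
 [-0.002  0.266 -0.964  0.373]
 [ 0.     0.     0.     1.   ]]
```

View pics/scene0.png

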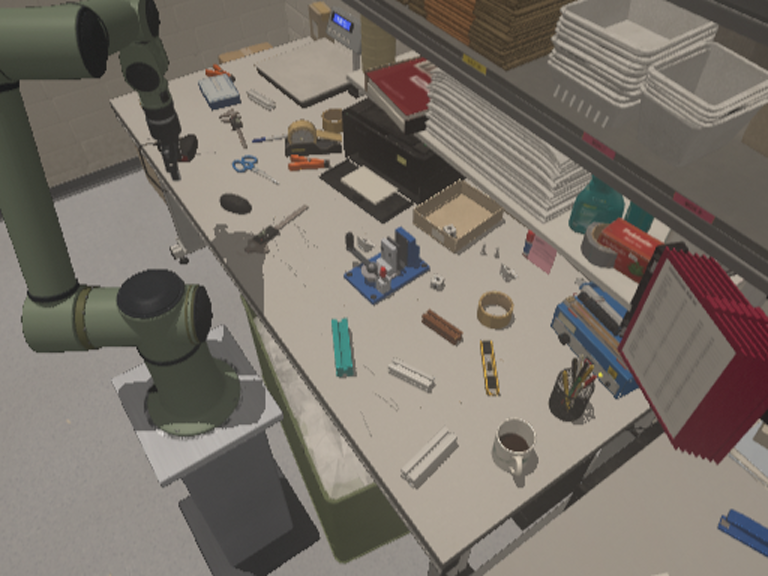

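View pics/top0.png

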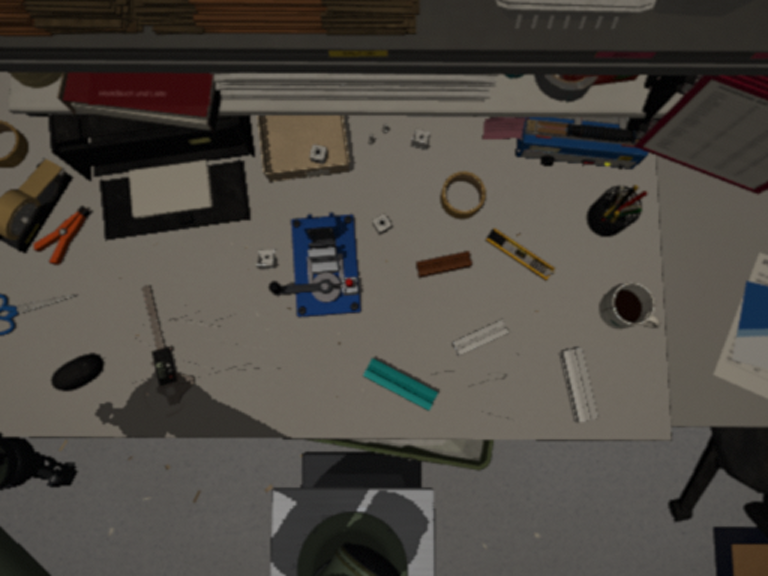

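The top view shows two silver profiles, at about (320,225) and (385,256) in native pixels. There are also brown (296,176) and turquoise (267,255) ones. The silver piece at (320,225) is the shorter, so I'll confirm it with a crop.

```bash
python3 - <<'E'
from h import *
t=dict(np.load('top0.npz'));s=dict(np.load('scene0.npz'))
for d in(t,s):
    for k in('fov_y','cx','cy'): d[k]=float(d[k])
a=t['image'][195:290,290:410,::-1]; b=t['image'][130:220,160:280,::-1]; c=s['image'][140:210,215:300,::-1]
cv2.imwrite('pics/c1.png',cv2.resize(a,None,fx=6,fy=6,interpolation=2));cv2.imwrite('pics/c2.png',cv2.resize(b,None,fx=6,fy=6,interpolation=2));cv2.imwrite('pics/c3.png',cv2.resize(c,None,fx=8,fy=8,interpolation=2))
P=cloud(t)
def box(name,x0,y0,x1,y1,zl,zh):
    Q=P[y0:y1,x0:x1]; m=((Q[...,2]>zl)&(Q[...,2]<zh)).astype(np.uint8)
    n,l,st,ce=cv2.connectedComponentsWithStats(m)
    i=1+np.argmax(st[1:,4]); q=Q[l==i]
    r=cv2.minAreaRect((q[:,:2]*1000).astype(np.float32)); print(name,len(q),r,np.median(q[:,2]))
box('small',295,205,345,245,.02,.05)
box('long',365,225,405,285,.02,.05)
box('plate',185,135,250,220,.008,.03)
# nominal bolt, handle
hsv=cv2.cvtColor(t['image'],cv2.COLOR_RGB2HSV)
m=((hsv[...,0]<8)|(hsv[...,0]>172))&(hsv[...,1]>120)&(hsv[...,2]>60)
mm=np.zeros_like(m);mm[135:215,190:250]=m[135:215,190:250]
v,u=np.nonzero(mm);print('red',u.mean(),v.mean(),len(u),P[v,u].round(3)[:40].mean(0))
for p in P[v,u]: pass
q=P[v,u]; print(q[q[:,2]>.09].mean(0), q[:,2].max())
m=(P[150:215,175:205,2]>.1)&(P[150:215,175:205,2]<.13);v,u=np.nonzero(m);print('handle top',u.mean()+175,v.mean()+150,P[150:215,175:205][m].mean(0),m.sum())
E
```

```text
small 333 ((446.1631164550781, -250.32485961914062), (30.077877044677734, 110.6048355102539), 24.766159057617188) 0.02935216275018626
long 681 ((353.32269287109375, -442.69598388671875), (140.86602783203125, 41.12078094482422), 10.887015342712402) 0.03699867114351396
plate 1602 ((594.0197143554688, 63.347862243652344), (209.17625427246094, 132.33253479003906), 3.914952039718628) 0.01734927089217475
red 232.05263157894737 187.8421052631579 19 [0.53242105 0.00768421 0.17036842]
[0.53209375 0.00743621 0.17503332] 1.495610099209522
handle top 186.27118644067798 183.52542372881356 [0.55377901 0.14121411 0.11332709] 59
```

View pics/c1.png

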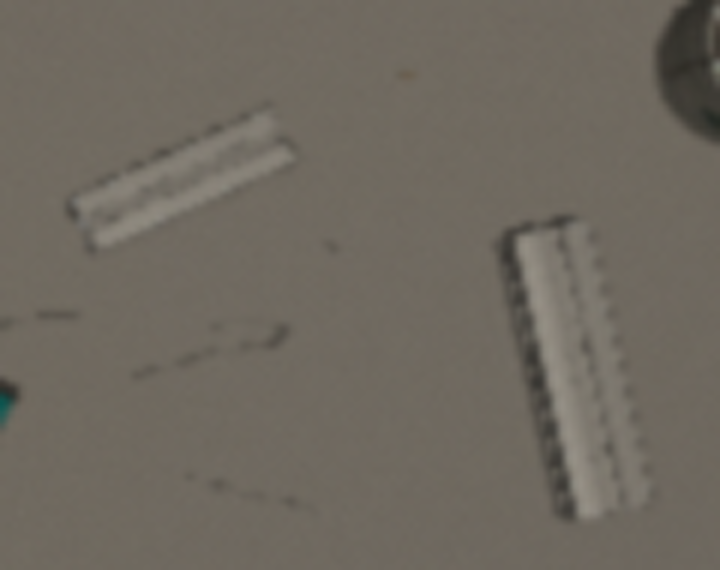

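View pics/c2.png

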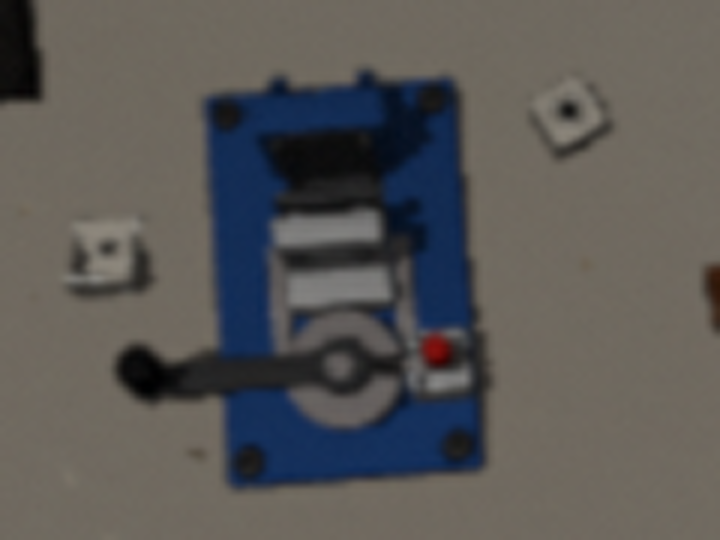

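View pics/c3.png

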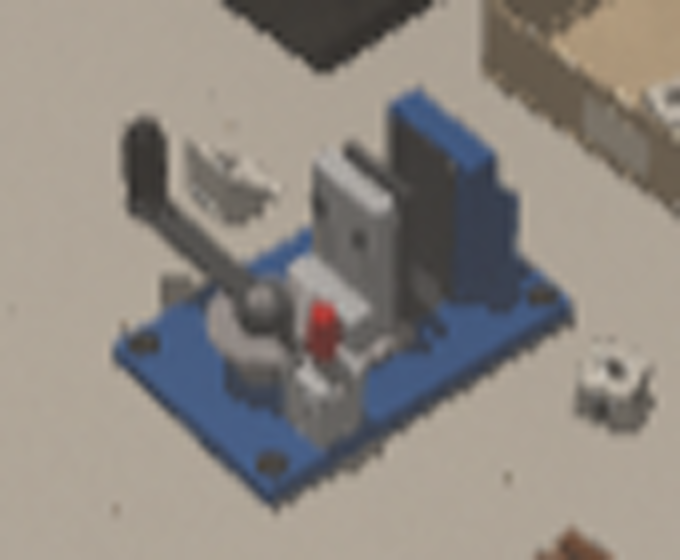

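The crop confirms it: the piece at (320,225) measures 110×30×30 mm, and the other silver one is longer and wider. In the fixture, the knob is to the right of the hub and the handle is to the left (+y). I'll move over the fixture for a closer look.

>>> arm_command(
  series="-0.65 0.96 0 0 0 -0.155;-0.65 0.96 0 0 0 -0.155;-0.65 0.96 0 0 0 -0.155;-0.65 0.96 0 0 0 -0.155;-0.65 0.96 0 0 0 -0.155;-0.65 0.96 0 0 0 -0.155;-0.65 0.96 0 0 0 -0.155;-0.65 0.96 0 0 0 -0.155",
  claw=40,
  grip_force=25,
)

```text
t: 0.95
eef_pos: [0.3784, 0.253, 0.2557]
eef_rot: [-0.0, 0.769, 0.639, -0.001]
contact_force: [-0.7, 1.3, 0.5]
grip_width: 0.0395
```

```bash
cat >> h.py <<'E'
from scipy.spatial.transform import Rotation as R
def tool():
    o=get_obs(); q=o['eef_rot']; return o, R.from_quat([q[1],q[2],q[3],q[0]])
def az(r):
    m=r.as_matrix(); return np.degrees(np.arctan2(m[1,0],m[0,0]))
def goto(p,Rt=None):
    o,r=tool(); s=r.inv().apply(np.array(p)-o['eef_pos'])/.25
    t=np.zeros(3) if Rt is None else (r.inv()*Rt).as_rotvec()/(np.pi/2)
    print('row',s.round(4),t.round(4)); return s,t
def down(azx): # tool z down, x azimuth deg
    a=np.radians(azx); x=np.array([np.cos(a),np.sin(a),0]); z=np.array([0,0,-1.]); return R.from_matrix(np.stack([x,np.cross(z,x),z],1))
def st():
    o,r=tool(); print('t',round(o['t'],2),'q',o['qpos'].round(3),'p',o['eef_pos'].round(4),'az',az(r).round(2),'z',r.as_matrix()[:,2].round(3),'F',o['contact_force'].round(2),'w',round(o['grip_width'],4))
E
python3 -c "
from h import *
st();print(env.finger_overhang);goto([.50,.005,.25],down(93.7))"
```

```text
t 0.95 q [ 0.427  0.152 -0.424  0.996 -0.     0.611] p [0.3784 0.253  0.2557] az 79.45 z [-0.001 -0.001 -1.   ] F [-0.66  1.27  0.46] w 0.0395
0.025
row [-0.8864  0.6597  0.0231] [-0.0008  0.0006 -0.1583]
```

>>> arm_command(
  series="-0.886 0.66 0.023 0 0 -0.158;-0.886 0.66 0.023 0 0 -0.158;-0.886 0.66 0.023 0 0 -0.158;-0.886 0.66 0.023 0 0 -0.158;-0.886 0.66 0.023 0 0 -0.158;-0.886 0.66 0.023 0 0 -0.158;-0.886 0.66 0.023 0 0 -0.158;-0.886 0.66 0.023 0 0 -0.158;-0.886 0.66 0.023 0 0 -0.158",
)

```text
t: 1.85
eef_pos: [0.4994, 0.0069, 0.2498]
eef_rot: [-0.001, 0.683, 0.73, -0.001]
contact_force: [-1.2, 1.3, 0.0]
grip_width: 0.0402
```

```bash
python3 -c "
from h import *
st()
d=cams.get_image('wrist');np.savez('w1.npz',**d);save(d,'w1.png',None,1.5)
d=cams.get_image('scene');save(d,'s1.png',(180,60,400,260),3.5)"
```

```text
t 1.85 q [-1.340e-01  2.390e-01 -3.300e-01  1.004e+00 -1.000e-03 -2.000e-01] p [0.4994 0.0069 0.2498] az 93.82 z [-0.002 -0.    -1.   ] F [-1.19  1.33  0.01] w 0.0402
```

View pics/w1.png

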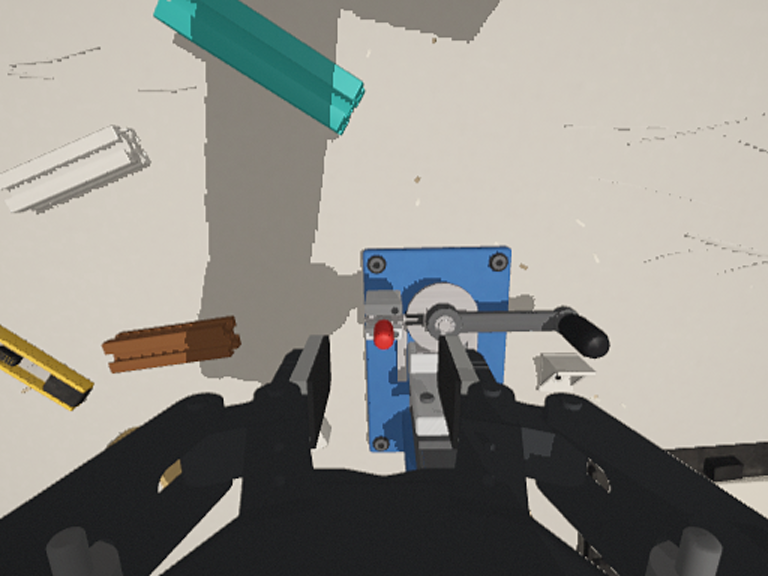

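View pics/s1.png

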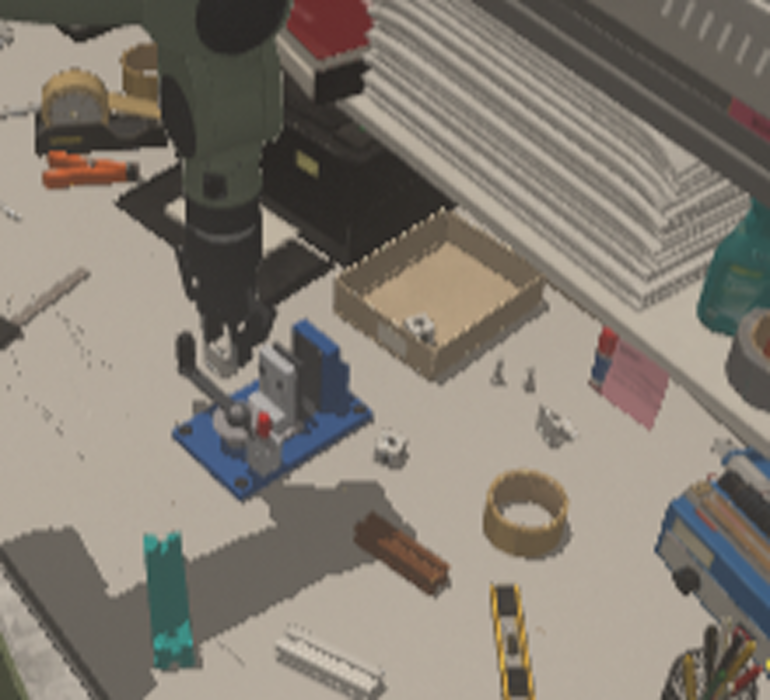

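The wrist view shows the red knob at about (256,222) native, the hub at (297,215), the handle at (388,222), and all of the fixture plate except the corner under the finger.

```bash
python3 - <<'E'
from h import *
def ld(n):
    d=dict(np.load(n))
    for k in('fov_y','cx','cy'): d[k]=float(d[k])
    return d
for n in('w1.npz','top0.npz'):
    d=ld(n);P=cloud(d);im=d['image'];hsv=cv2.cvtColor(im,cv2.COLOR_RGB2HSV)
    near=(abs(P[...,0]-.58)<.16)&(abs(P[...,1]-.08)<.13)&(P[...,2]<.13)
    red=near&((hsv[...,0]<8)|(hsv[...,0]>172))&(hsv[...,1]>130)
    q=P[red]; top=q[q[:,2]>.093]; print(n,'knob',len(q),q[:,2].max(),'top',top.mean(0).round(4),len(top), 'minmax',top.min(0).round(4),top.max(0).round(4))
    ht=near&(P[...,2]>.112)&(P[...,1]>.11); q=P[ht];print('handle top',q.mean(0).round(4),len(q),q.min(0).round(4),q.max(0).round(4))
    blue=near&(hsv[...,0]>100)&(hsv[...,0]<125)&(hsv[...,1]>120)&(abs(P[...,2]-.016)<.006)
    q=P[blue]; r=cv2.minAreaRect((q[:,:2]*1000).astype(np.float32));print('plate',r,q[:,2].mean())
    c,s=np.cos(np.radians(3.7)),np.sin(np.radians(3.7))
    # edges: lines fit along sides
    L=q[:,:2]@np.array([[c,-s],[s,c]])
    for side in(-1,1):
        pts=[]
        for x in np.arange(L[:,0].min()+.015,L[:,0].max()-.015,.006):
            b=L[abs(L[:,0]-x)<.003]
            if len(b)>3: pts.append((x,(b[:,1]*side).max()*side))
        pts=np.array(pts);m=abs(pts[:,1]-np.median(pts[:,1]))<.004
        k=np.polyfit(pts[m,0],pts[m,1],1);print('side',side,'yaw',3.7+np.degrees(k[0]),'y',np.median(pts[m,1]),m.sum())
    for side in(-1,1):
        pts=[]
        for y in np.arange(L[:,1].min()+.01,L[:,1].max()-.01,.006):
            b=L[abs(L[:,1]-y)<.003]
            if len(b)>3: pts.append((y,(b[:,0]*side).max()*side))
        pts=np.array(pts);m=abs(pts[:,1]-np.median(pts[:,1]))<.004
        k=np.polyfit(pts[m,0],pts[m,1],1);print('end',side,'yaw',3.7-np.degrees(k[0]),'x',np.median(pts[m,1]),m.sum())
    jt=near&(abs(P[...,2]-.114)<.004)&(P[...,1]<.1)
    q=P[jt][:,:2]@np.array([[c,-s],[s,c]]); 
    if len(q): print('jaws x hist',np.histogram(q[:,0],np.arange(.58,.72,.006)), 'y',np.percentile(q[:,1],[2,50,98]))
E
```

```text
w1.npz knob 218 0.10010210150072485 top [0.5449 0.0098 0.097 ] 138 minmax [0.5385 0.0029 0.0932] [0.5524 0.0169 0.1001]
handle top [0.533  0.1505 0.114 ] 223 [0.5248 0.1421 0.1121] [0.5421 0.1601 0.1159]
plate ((593.0819091796875, 61.25471115112305), (202.7095184326172, 128.55242919921875), 4.9446563720703125) 0.01551321614978553
side -1 yaw 5.029965608625378 y -0.040208418730231274 24
side 1 yaw 4.666420202140029 y 0.08570228829589888 17
end -1 yaw 4.854843653330501 x 0.4951165126213117 19
end 1 yaw -265.70428622164275 x 0.5904235340097144 1
jaws x hist (array([  0,   0,  66, 104, 100,   8, 113,  10,   0,   0,   0,   0,   0,
         0,   0,   0,   0,   0,   0,   0,   0,   0,   0]), array([0.58 , 0.586, 0.592, 0.598, 0.604, 0.61 , 0.616, 0.622, 0.628,
       0.634, 0.64 , 0.646, 0.652, 0.658, 0.664, 0.67 , 0.676, 0.682,
       0.688, 0.694, 0.7  , 0.706, 0.712, 0.718])) y [-0.00220483  0.00913203  0.02168522]
top0.npz knob 20 0.1031019065312262 top [0.545  0.0109 0.0978] 16 minmax [0.538  0.0053 0.0948] [0.5499 0.017  0.1031]
handle top [0.5322 0.1524 0.1156] 33 [0.5231 0.1437 0.1121] [0.5405 0.1616 0.1197]
plate ((592.6231079101562, 62.19783401489258), (201.0993194580078, 126.99325561523438), 5.02573823928833) 0.016774274939687438
side -1 yaw 4.964599156787619 y -0.03806574992735122 23
side 1 yaw 4.9254884440830775 y 0.08560442177163047 26
end -1 yaw 4.97979175387051 x 0.4963989885502041 19
end 1 yaw -316.27763570825493 x 0.6561921842766559 1
jaws x hist (array([ 0,  0, 14, 29, 34,  2, 28,  2,  0,  0,  3, 20, 43, 32, 39,  5,  0,
        0,  0,  0,  0,  0,  0]), array([0.58 , 0.586, 0.592, 0.598, 0.604, 0.61 , 0.616, 0.622, 0.628,
       0.634, 0.64 , 0.646, 0.652, 0.658, 0.664, 0.67 , 0.676, 0.682,
       0.688, 0.694, 0.7  , 0.706, 0.712, 0.718])) y [-0.00251627  0.02617405  0.05550524]<stdin>:30: RankWarning: Polyfit may be poorly conditioned
<stdin>:30: RankWarning: Polyfit may be poorly conditioned
```

```bash
cat >> h.py <<'E'
YAW=np.radians(4.9); NX=np.array([np.cos(YAW),np.sin(YAW),0]); NY=np.array([-np.sin(YAW),np.cos(YAW),0]); NEST=np.array([.6305,.064,0]); PIV=NEST-.09*NX
def nf(x,y,z): return NEST+x*NX+y*NY+np.array([0,0,z])
E
python3 -c "
from h import *
print(nf(-.09,-.0467,.1));goto([.545,.010,.15],down(94.9));goto([.545,.010,.1],down(94.9))"
```

```text
[0.54481789 0.00978315 0.1       ]
row [0.0006 0.1831 0.4   ] [-0.0011  0.0003 -0.0119]
row [0.0007 0.1835 0.6   ] [-0.0011  0.0003 -0.0119]
```

>>> arm_command(
  series="0 0.183 0.2 0 0 -0.012;0 0.183 0.4 0 0 -0.012;0 0.183 0.4 0 0 -0.012;0 0.183 0.5 0 0 -0.012;0 0.183 0.6 0 0 -0.012;0 0.183 0.6 0 0 -0.012;0 0.183 0.6 0 0 -0.012",
)

```text
t: 2.65
eef_pos: [0.5446, 0.0104, 0.1009]
eef_rot: [-0.001, 0.676, 0.737, -0.001]
contact_force: [-0.0, -0.5, -0.1]
grip_width: 0.04
```

```bash
python3 -c "
from h import *
st()
d=cams.get_image('wrist');save(d,'w2.png',(180,120,420,330),3)"
```

```text
t 2.65 q [-0.116  0.472 -0.41   0.691 -0.001 -0.203] p [0.5446 0.0104 0.1009] az 94.97 z [-0.002 -0.    -1.   ] F [-0.   -0.47 -0.14] w 0.04
```

View pics/w2.png

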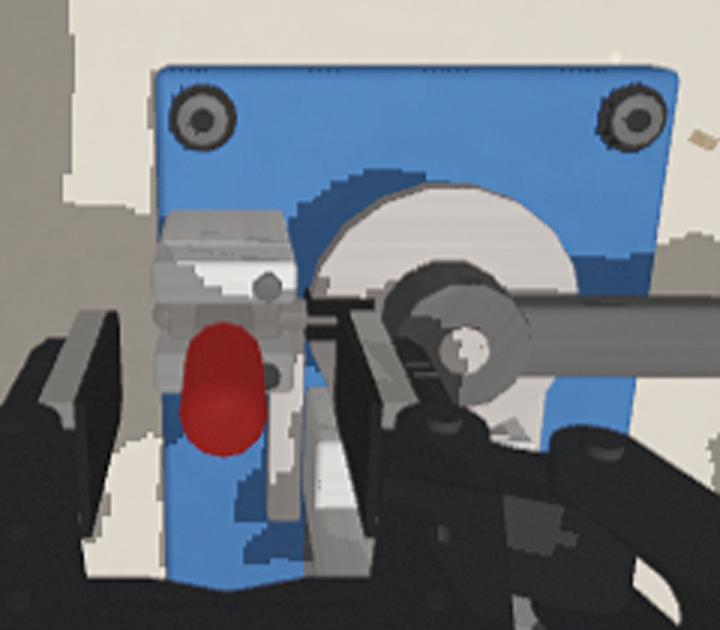

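The knob is centred between the pads, so I'll close on it.

>>> arm_command(
  series="0 0 0 0 0 0;0 0 0 0 0 0;0 0 0 0 0 0;0 0 0 0 0 0;0 0 0 0 0 0",
  claw=8,
  grip_force=30,
)

```text
t: 3.2
eef_pos: [0.5467, 0.0098, 0.1034]
eef_rot: [0.002, 0.676, 0.737, 0.0]
contact_force: [-1.7, -1.5, 8.1]
grip_width: 0.0136
```

>>> arm_command(
  series="-0.012 0 0 0 0 0;-0.024 0 0 0 0 0;-0.036 0 0 0 0 0;-0.048 0 0 0 0 0;-0.06 0 0 0 0 0;-0.066 0 0 0 0 0;-0.07 0 0 0 0 0;-0.072 0 0 0 0 0",
)

```text
t: 4.0
eef_pos: [0.5483, -0.0083, 0.1035]
eef_rot: [0.002, 0.676, 0.737, 0.0]
contact_force: [0.2, 3.3, 2.8]
grip_width: 0.0135
```

```bash
python3 -c "
from h import *
st()
d=cams.get_image('wrist');save(d,'w3.png',(180,120,420,330),3)"
```

```text
t 4.0 q [-0.149  0.471 -0.403  0.693 -0.001 -0.235] p [ 0.5483 -0.0083  0.1035] az 94.94 z [ 0.003 -0.001 -1.   ] F [0.15 3.31 2.82] w 0.0135
```

View pics/w3.png

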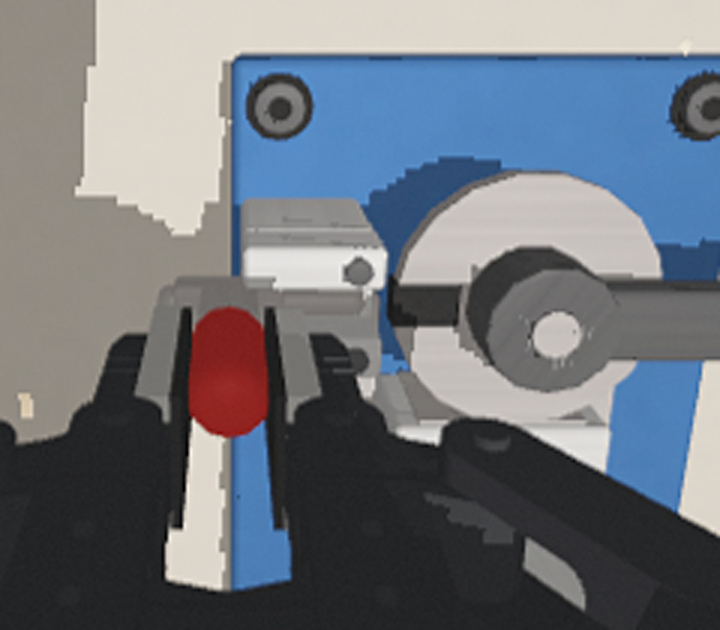

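>>> arm_command(
  series="-0.006 0 0 0 0 0;-0.01 0 0 0 0 0;-0.01 0 0 0 0 0",
)

```text
t: 4.35
eef_pos: [0.5483, -0.0085, 0.1035]
eef_rot: [-0.0, 0.675, 0.737, 0.002]
contact_force: [-1.0, 9.4, 2.1]
grip_width: 0.0133
```

```bash
python3 -c "
from h import *
st()"
```

```text
t 4.35 q [-0.152  0.471 -0.403  0.694  0.004 -0.24 ] p [ 0.5483 -0.0085  0.1035] az 95.02 z [ 0.003  0.004 -1.   ] F [-1.03  9.45  2.14] w 0.0133
```

The bolt is at its stop: 18.3 mm travelled and 9 N reaction. I'll release it, rise and go to the handle.

```bash
python3 -c "
from h import *
h=PIV+.095*NY;print(h);goto([h[0],h[1],.18],down(4.9));goto([h[0],h[1],.108],down(4.9))"
```

```text
[0.53271432 0.15096528 0.        ]
row [ 0.642  -0.0053 -0.3039] [-1.0000e-04 -3.4000e-03  1.0013e+00]
row [ 0.641  -0.0063 -0.0159] [-1.0000e-04 -3.4000e-03  1.0013e+00]
```

>>> arm_command(
  series="0 0 0 0 0 0;0 0 0 0 0 0;0 0 -0.15 0 0 0;0 0 -0.3 0 0 0;0 0 -0.3 0 0 0",
  claw=40,
)

```text
t: 4.85
eef_pos: [0.5516, -0.01, 0.1834]
eef_rot: [0.004, 0.676, 0.737, 0.004]
contact_force: [1.3, 1.3, -0.0]
grip_width: 0.0398
```

```bash
python3 -c "
from h import *
st();h=PIV+.095*NY;print(h);goto([h[0],h[1],.18],down(4.9));goto([h[0],h[1],.108],down(4.9))"
```

```text
t 4.85 q [-0.153  0.38  -0.311  0.868  0.003 -0.24 ] p [ 0.5516 -0.01    0.1834] az 94.99 z [ 0.012  0.001 -1.   ] F [ 1.35  1.29 -0.01] w 0.0398
[0.53271432 0.15096528 0.        ]
row [ 0.6482 -0.0195  0.0134] [ 0.006  -0.0059  1.001 ]
row [ 0.6482 -0.0229  0.3014] [ 0.006  -0.0059  1.001 ]
```

>>> arm_command(
  series="0.2 -0.02 0.013 0.006 -0.006 0.1;0.4 -0.02 0.013 0.006 -0.006 0.2;0.55 -0.02 0.013 0.006 -0.006 0.3;0.648 -0.02 0.013 0.006 -0.006 0.4;0.648 -0.02 0.013 0.006 -0.006 0.5;0.648 -0.02 0.013 0.006 -0.006 0.6;0.648 -0.02 0.013 0.006 -0.006 0.7;0.648 -0.02 0.013 0.006 -0.006 0.8;0.648 -0.02 0.013 0.006 -0.006 0.9;0.648 -0.02 0.013 0.006 -0.006 1;0.648 -0.02 0.013 0.006 -0.006 1;0.648 -0.02 0.013 0.006 -0.006 1",
)

```text
t: 6.05
eef_pos: [0.5327, 0.1504, 0.1796]
eef_rot: [0.001, 0.999, 0.043, -0.0]
contact_force: [-0.4, 0.8, 1.1]
grip_width: 0.0401
```

```bash
python3 -c "
from h import *
st();h=PIV+.095*NY;print(h);goto([h[0],h[1],.108],down(4.9))
d=cams.get_image('wrist');save(d,'w4.png',None,1.4)
P=cloud(d);im=d['image'].astype(int);m=(P[...,2]>.108)&(P[...,2]<.118)&(abs(P[...,0]-.533)<.03)&(abs(P[...,1]-.151)<.03)
print(m.sum(),P[m].mean(0))
hsv=cv2.cvtColor(d['image'],cv2.COLOR_RGB2HSV);red=((hsv[...,0]<8)|(hsv[...,0]>172))&(hsv[...,1]>130)&(P[...,2]<.11)&(P[...,2]>.092);print('knob',P[red].mean(0),red.sum())
"
```

```text
t 6.05 q [ 1.420e-01  3.950e-01 -2.980e-01  8.770e-01 -1.000e-03  1.626e+00] p [0.5327 0.1504 0.1796] az 4.97 z [-0.    -0.001 -1.   ] F [-0.4   0.78  1.12] w 0.0401
[0.53271432 0.15096528 0.        ]
row [ 0.0005 -0.0027  0.2862] [0.0007 0.0002 0.0008]
598 [0.53406758 0.15383526 0.11311291]
knob [nan nan nan] 0<string>:7: RuntimeWarning: Mean of empty slice.
  ret = um.true_divide(
```

View pics/w4.png

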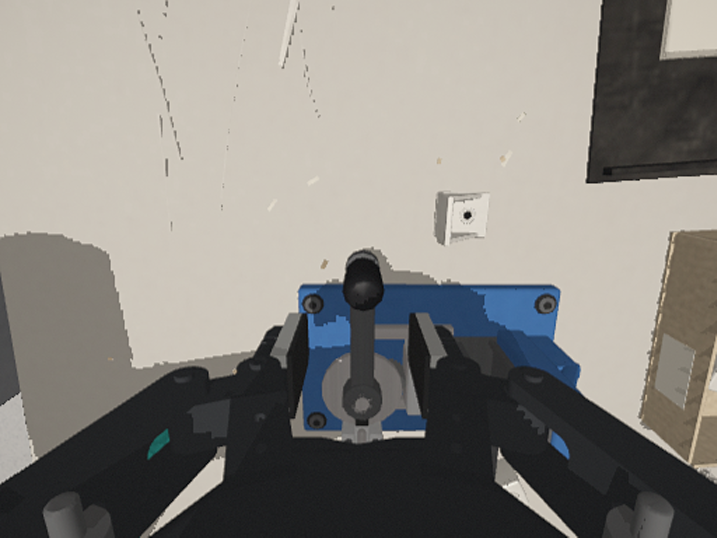

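The handle at about (362,285) in the picture sits centred between the pads. I'll descend.

>>> arm_command(
  series="0 -0.004 0.15 0 0 0;0 -0.004 0.285 0 0 0;0 -0.004 0.285 0 0 0;0 -0.004 0.285 0 0 0",
)

```text
t: 6.5
eef_pos: [0.5321, 0.1512, 0.1083]
eef_rot: [0.001, 0.999, 0.045, -0.001]
contact_force: [-0.3, -0.1, 0.7]
grip_width: 0.0399
```

>>> arm_command(
  series="0 0 0 0 0 0;0 0 0 0 0 0;0 0 0 0 0 0",
  claw=26,
  grip_force=30,
)

```text
t: 6.8
eef_pos: [0.5332, 0.1513, 0.1097]
eef_rot: [0.001, 0.999, 0.045, 0.0]
contact_force: [0.3, 0.1, 1.0]
grip_width: 0.0261
```

```bash
cat >>h.py <<'E'
def lev(th,extra=0,z=.108,r=.095,azoff=4.9):
    a=th; p=PIV+r*(-np.sin(a)*NX+np.cos(a)*NY)+extra*(-np.cos(a)*NX-np.sin(a)*NY); return [p[0],p[1],z],down(azoff+np.degrees(th))
E
python3 -c "
from h import *
st()
for th in np.linspace(0.055,.66,12): goto(*lev(th,.0))"
```

```text
t 6.8 q [ 1.440e-01  4.740e-01 -3.790e-01  7.180e-01 -1.000e-03  1.625e+00] p [0.5332 0.1513 0.1097] az 5.17 z [ 0.001 -0.001 -1.   ] F [0.25 0.12 1.02] w 0.0261
row [-0.0228  0.0017  0.0067] [ 0.0008 -0.0004 -0.032 ]
row [-0.0436  0.0033  0.0067] [ 0.0008 -0.0004 -0.067 ]
row [-0.0644  0.0061  0.0067] [ 0.0008 -0.0003 -0.102 ]
row [-0.0849  0.01    0.0067] [ 0.0008 -0.0003 -0.1371]
row [-0.1052  0.015   0.0067] [ 0.0008 -0.0003 -0.1721]
row [-0.1251  0.0211  0.0067] [ 0.0008 -0.0003 -0.2071]
row [-0.1448  0.0283  0.0067] [ 0.0008 -0.0003 -0.2421]
row [-0.1639  0.0366  0.0067] [ 8.000e-04 -2.000e-04 -2.771e-01]
row [-0.1826  0.046   0.0067] [ 8.000e-04 -2.000e-04 -3.121e-01]
row [-0.2008  0.0563  0.0067] [ 9.000e-04 -2.000e-04 -3.471e-01]
row [-0.2184  0.0676  0.0067] [ 9.000e-04 -2.000e-04 -3.822e-01]
row [-0.2353  0.0799  0.0067] [ 9.000e-04 -1.000e-04 -4.172e-01]
```

>>> arm_command(
  series="-0.023 0.002 0.004 0 0 -0.032;-0.044 0.003 0.004 0 0 -0.067;-0.064 0.006 0.004 0 0 -0.1;-0.085 0.01 0.004 0 0 -0.137;-0.105 0.015 0.004 0 0 -0.172;-0.125 0.021 0.004 0 0 -0.207;-0.145 0.028 0.004 0 0 -0.242;-0.164 0.037 0.004 0 0 -0.277;-0.183 0.046 0.004 0 0 -0.312;-0.2 0.056 0.004 0 0 -0.347;-0.218 0.068 0.004 0 0 -0.382;-0.235 0.08 0.004 0 0 -0.417",
)

```text
t: 8.0
eef_pos: [0.4789, 0.1265, 0.11]
eef_rot: [0.001, 0.931, 0.365, 0.003]
contact_force: [4.4, 1.5, -2.5]
grip_width: 0.0263
```

```bash
python3 -c "
from h import *
st()
d=cams.get_image('wrist');save(d,'w5.png',None,1.4)
for th in np.linspace(0.71,1.32,12): goto(*lev(th,0.003))"
```

```text
t 8.0 q [ 0.109  0.379 -0.539  0.647 -0.001  0.932] p [0.4789 0.1265 0.11  ] az 42.84 z [ 0.006  0.    -1.   ] F [ 4.44  1.49 -2.55] w 0.0263
row [-0.0356 -0.0042  0.0075] [ 0.0026 -0.0021 -0.0298]
row [-0.0566 -0.002   0.0074] [ 0.0027 -0.002  -0.0651]
row [-0.0774  0.0014  0.0074] [ 0.0027 -0.0019 -0.1004]
row [-0.098   0.006   0.0073] [ 0.0028 -0.0018 -0.1357]
row [-0.1183  0.0116  0.0073] [ 0.0028 -0.0018 -0.171 ]
row [-0.1382  0.0184  0.0072] [ 0.0029 -0.0017 -0.2063]
row [-0.1578  0.0263  0.0072] [ 0.0029 -0.0016 -0.2416]
row [-0.1769  0.0353  0.0072] [ 0.003  -0.0015 -0.2769]
row [-0.1954  0.0453  0.0071] [ 0.003  -0.0014 -0.3122]
row [-0.2134  0.0563  0.0071] [ 0.0031 -0.0014 -0.3475]
row [-0.2307  0.0683  0.0071] [ 0.0031 -0.0013 -0.3828]
row [-0.2474  0.0812  0.0071] [ 0.0032 -0.0012 -0.4181]
```

View pics/w5.png

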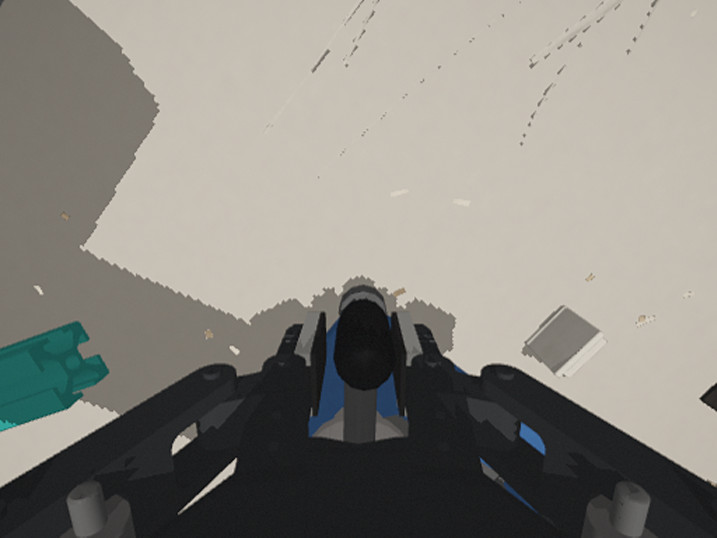

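The lever is following the gripper. On to the second half.

>>> arm_command(
  series="-0.025 0 0.006 0 0 -0.03;-0.05 0 0.006 0 0 -0.065;-0.074 0.003 0.006 0 0 -0.1;-0.097 0.007 0.006 0 0 -0.136;-0.118 0.012 0.006 0 0 -0.171;-0.138 0.019 0.006 0 0 -0.206;-0.158 0.026 0.006 0 0 -0.242;-0.177 0.035 0.006 0 0 -0.277;-0.195 0.045 0.006 0 0 -0.312;-0.213 0.056 0.006 0 0 -0.348;-0.23 0.068 0.006 0 0 -0.383;-0.244 0.078 0.006 0 0 -0.41",
)

```text
t: 9.25
eef_pos: [0.4495, 0.0719, 0.1098]
eef_rot: [0.002, 0.767, 0.642, 0.006]
contact_force: [6.5, 15.4, -2.2]
grip_width: 0.0261
```

```bash
python3 -c "
from h import *
st();o=get_obs();r=(o['eef_pos']-PIV);print('th',np.arctan2(-(r@NX),r@NY),np.hypot(r@NX,r@NY))
goto(*lev(1.3,0.004));goto(*lev(1.3,0.008))"
```

```text
t 9.25 q [-0.007  0.313 -0.644  0.602  0.005  0.169] p [0.4495 0.0719 0.1098] az 79.9 z [ 0.011  0.005 -1.   ] F [ 6.48 15.44 -2.16] w 0.0261
th 1.31612491215024 0.0926391710537856
row [-0.01   -0.0097  0.0072] [ 0.0064 -0.0044  0.0057]
row [-0.026  -0.0098  0.007 ] [ 0.0064 -0.0044  0.0057]
```

Fully open: a stop reaction of about 16 N, with the lever at about 1.31 rad. I'll release, lift and re-measure the offcut from a wrist view on the way.

>>> arm_command(
  series="0 0 0 0 0 0;0 0 0 0 0 0;0 0 -0.2 0 0 0;0 0 -0.4 0 0 0;0 0 -0.5 0 0 0;0 0 -0.5 0 0 0",
  claw=45,
)

```text
t: 9.85
eef_pos: [0.4503, 0.0712, 0.2387]
eef_rot: [0.004, 0.767, 0.642, 0.008]
contact_force: [-0.5, -0.3, -0.7]
grip_width: 0.045
```

```bash
python3 -c "
from h import *
st();goto([.42,-.22,.23],down(24.8))
d=cams.get_image('top');np.savez('t2.npz',**d);save(d,'t2.png',(140,110,300,230),5)"
```

```text
t 9.85 q [-0.008  0.153 -0.47   0.93   0.005  0.169] p [0.4503 0.0712 0.2387] az 79.87 z [ 0.018  0.004 -1.   ] F [-0.51 -0.27 -0.71] w 0.045
row [-1.1683  0.085   0.0277] [ 0.0078 -0.0097  0.6118]
```

View pics/t2.png

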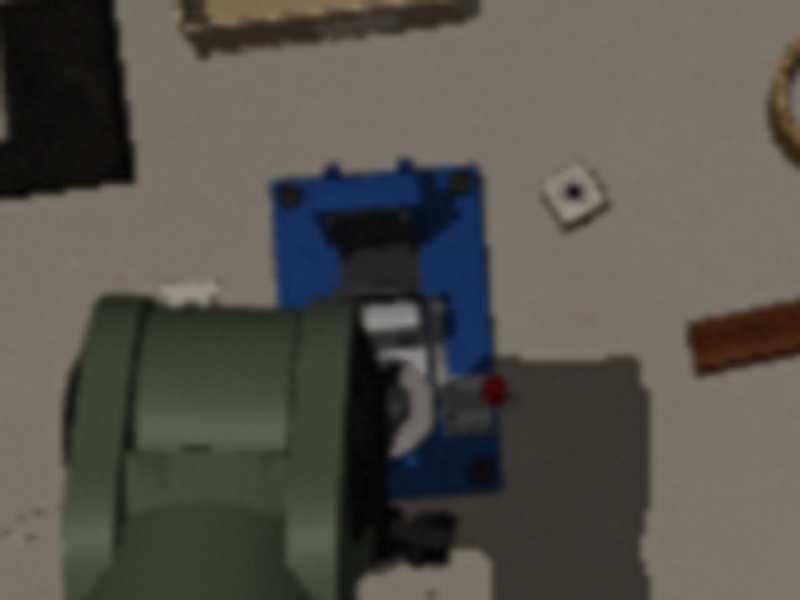

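The lever is open, the jaw is back and the bolt is drawn. I'll go to the offcut.

>>> arm_command(
  series="-0.2 0.02 0.02 0 0 0.09;-0.4 0.04 0.02 0 0 0.18;-0.6 0.06 0.02 0 0 0.27;-0.8 0.08 0.02 0 0 0.36;-0.95 0.085 0.02 0 0 0.45;-0.95 0.085 0.02 0 0 0.54;-0.95 0.085 0.02 0.008 -0.01 0.61;-0.95 0.085 0.02 0.008 -0.01 0.61;-0.95 0.085 0.02 0.008 -0.01 0.61",
  claw=60,
)

```text
t: 10.8
eef_pos: [0.4276, -0.1657, 0.229]
eef_rot: [-0.001, 0.976, 0.217, -0.003]
contact_force: [0.5, -0.1, 0.1]
grip_width: 0.0601
```

```bash
python3 -c "
from h import *
st()
d=cams.get_image('wrist');save(d,'w6.png',None,1.4)
P=cloud(d);n=(abs(P[...,0]-.446)<.1)&(abs(P[...,1]+.25)<.1)&(P[...,2]>.024)&(P[...,2]<.036)
k,l,s,c=cv2.connectedComponentsWithStats(n.astype(np.uint8));i=1+np.argmax(s[1:,4]);q=P[l==i];print(len(q),cv2.minAreaRect((q[:,:2]*1000).astype(np.float32)),np.median(q[:,2]),c[i])
"
```

```text
t 10.8 q [-0.53   0.185 -0.457  0.934 -0.002  0.603] p [ 0.4276 -0.1657  0.229 ] az 25.11 z [-0.006  0.001 -1.   ] F [ 0.46 -0.06  0.14] w 0.0601
721 ((455.3768615722656, -247.9633026123047), (10.538719177246094, 110.00153350830078), 24.568359375) 0.0296781421760679 [249.01664355 239.13176144]
```

View pics/w6.png

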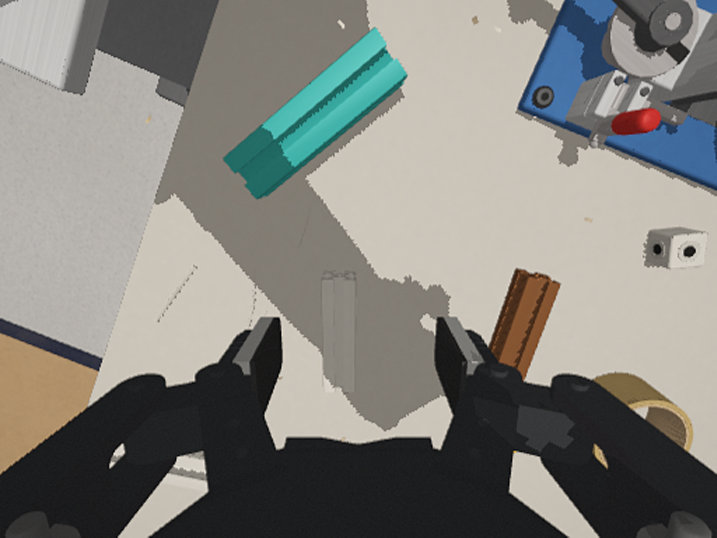

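```bash
python3 -c "
from h import *
o,r=tool();d=cams.get_image('wrist');P=cloud(d)
T=(P-o['eef_pos'])@r.as_matrix()
m=(abs(T[...,0])<.06)&(abs(T[...,1])<.03)&(T[...,2]>-.03)&(T[...,2]<.06)&(d['z_map']>0)
for s in(-1,1):
  q=T[m&(T[...,0]*s>0)];print(s,len(q),np.percentile(q[:,2],[50,90,98,100]).round(4));
  q=q[q[:,2]>np.percentile(q[:,2],90)];print(q.min(0).round(4),q.max(0).round(4))
q=T[(P[...,2]>.024)&(P[...,2]<.034)&(abs(P[...,0]-.446)<.06)&(abs(P[...,1]+.25)<.06)];print('offcut top in tool x',np.percentile(q[:,0],[1,99]),np.percentile(q[:,1],[1,99]))
"
```

```text
-1 2487 [-0.0123  0.0098  0.0165  0.0203]
[-0.0438 -0.012   0.0098] [-0.0301  0.0103  0.0203]
1 2504 [-0.0124  0.0097  0.0167  0.0212]
[ 0.029  -0.0122  0.0097] [0.0419 0.0106 0.0212]
offcut top in tool x [-0.03342728 -0.00389727] [0.03221719 0.14050488]
```

```bash
python3 -c "
from h import *
T=down(24.7)*R.from_rotvec([np.radians(30),0,0]);print(T.as_matrix().round(3))
goto([.4604,-.281,.13],T);goto([.4604,-.281,.031],T)"
```

```text
[[ 0.909  0.362 -0.209]
 [ 0.418 -0.787  0.454]
 [ 0.    -0.5   -0.866]]
row [-0.0763  0.4736  0.3971] [0.3317 0.0038 0.0035]
row [-0.0747  0.4746  0.7931] [0.3317 0.0038 0.0035]
```

>>> arm_command(
  series="-0.076 0.2 0.1 0.09 0 0;-0.076 0.4 0.2 0.18 0 0;-0.076 0.474 0.3 0.27 0 0;-0.076 0.474 0.397 0.332 0.004 0.003;-0.076 0.474 0.397 0.332 0.004 0.003;-0.076 0.474 0.397 0.332 0.004 0.003",
  claw=55,
)

```text
t: 11.5
eef_pos: [0.46, -0.2803, 0.1289]
eef_rot: [-0.254, 0.943, 0.207, -0.056]
contact_force: [0.1, -0.6, 0.9]
grip_width: 0.0549
```

```bash
python3 -c "
from h import *
st()
d=cams.get_image('wrist');save(d,'w7.png',None,1.4)
T=down(24.7)*R.from_rotvec([np.radians(30),0,0])
goto([.4604,-.281,.031],T)"
```

```text
t 11.5 q [-0.777  0.773  0.09   1.385  0.178  0.316] p [ 0.46   -0.2803  0.1289] az 24.78 z [-0.211  0.456 -0.865] F [ 0.08 -0.63  0.94] w 0.0549
row [-0.0031  0.2015  0.3474] [ 0.0012 -0.0001  0.0016]
```

View pics/w7.png

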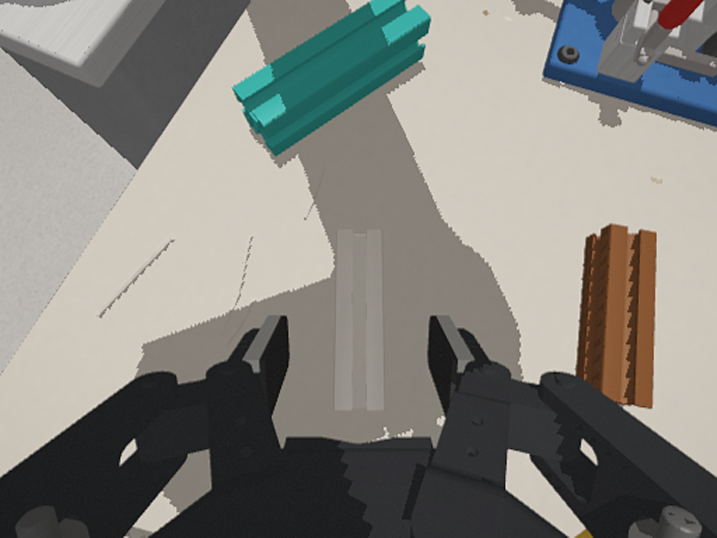

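The offcut lies along the gripper's centreline at (336–384, 230–410). I'll descend and grip.

>>> arm_command(
  series="0 0.08 0.14 0 0 0;0 0.14 0.24 0 0 0;0 0.18 0.31 0 0 0;0 0.2 0.345 0 0 0;0 0.201 0.347 0 0 0;0 0.201 0.347 0 0 0",
)

```text
t: 12.15
eef_pos: [0.4622, -0.2809, 0.0339]
eef_rot: [-0.25, 0.944, 0.209, -0.054]
contact_force: [0.4, -0.2, 0.3]
grip_width: 0.0551
```

>>> arm_command(
  series="0 0 0 0 0 0;0 0 0 0 0 0;0 0 0 0 0 0;0 0 0 0 0 0;0 0 0 0 0 0",
  claw=20,
  grip_force=60,
)

```text
t: 12.65
eef_pos: [0.4633, -0.2819, 0.0361]
eef_rot: [-0.249, 0.944, 0.209, -0.053]
contact_force: [1.5, -0.7, 8.4]
grip_width: 0.0286
```

```bash
python3 -c "
from h import *
st()
o,r=tool()
T=down(24.7)*R.from_rotvec([np.radians(-60),0,0])
goto([.44,-.26,.2],T)"
```

```text
t 12.65 q [-0.776  0.873  0.032  1.215  0.179  0.316] p [ 0.4633 -0.2819  0.0361] az 24.86 z [-0.203  0.448 -0.87 ] F [ 1.5  -0.7   8.41] w 0.0286
row [-0.0447 -0.4262 -0.5123] [-0.9943 -0.0038  0.0011]
```

>>> arm_command(
  series="0 -0.09 -0.16 0 0 0;0 -0.18 -0.32 -0.08 0 0;0 -0.27 -0.48 -0.17 0 0;0 -0.32 -0.57 -0.26 0 0;0 -0.32 -0.57 -0.35 0 0;0 -0.32 -0.57 -0.44 0 0;0 -0.32 -0.57 -0.53 0 0;0 -0.32 -0.57 -0.62 0 0;0 -0.32 -0.57 -0.71 0 0;0 -0.32 -0.57 -0.8 0 0;0 -0.32 -0.57 -0.89 0 0;0 -0.32 -0.57 -0.97 0 0",
)

```text
t: 13.85
eef_pos: [0.4641, -0.2828, 0.199]
eef_rot: [0.45, 0.867, 0.191, 0.102]
contact_force: [1.4, -0.9, -3.0]
grip_width: 0.0285
```

```bash
python3 -c "
from h import *
st();goto([.462,-.281,.2],down(24.7)*R.from_rotvec([np.radians(-60),0,0]))
d=cams.get_image('wrist');save(d,'w8.png',None,1.4)
d=cams.get_image('scene');save(d,'s8.png',(180,140,360,320),4)"
```

```text
t 13.85 q [-0.403  0.213 -1.089 -0.547 -0.575  0.478] p [ 0.4641 -0.2828  0.199 ] az 25.04 z [ 0.349 -0.74  -0.575] F [ 1.38 -0.9  -2.95] w 0.0285
row [-0.0045 -0.0024 -0.0107] [-0.0566 -0.0047 -0.0004]
```

View pics/w8.png

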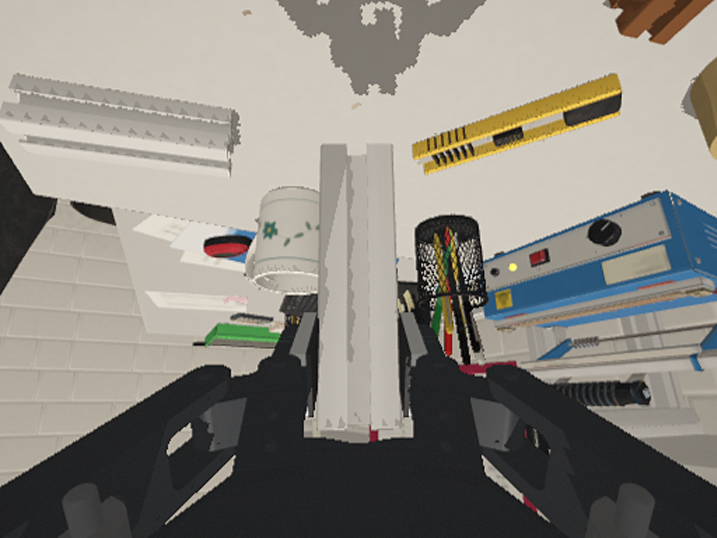

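View pics/s8.png

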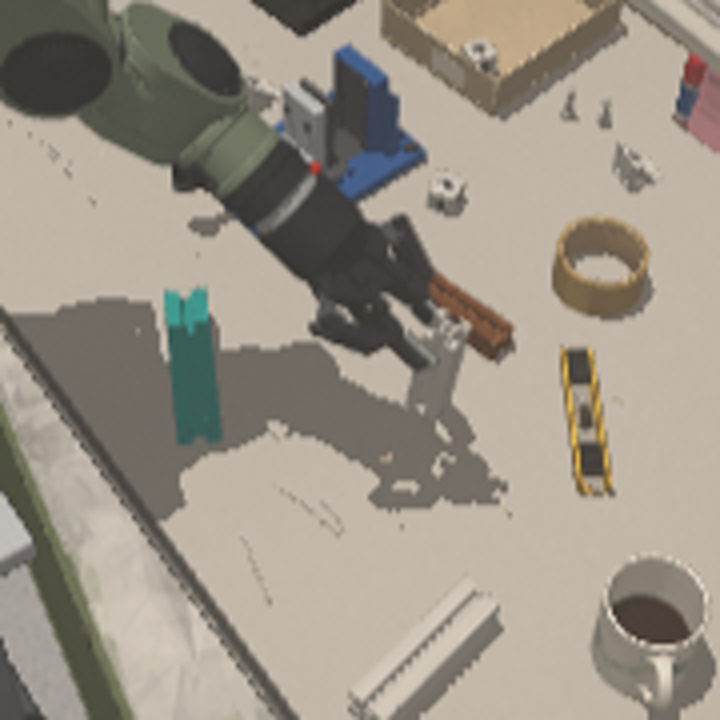

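The offcut is held firmly and is nearly upright; in the wrist view it occupies columns 320–395. I'll measure its tilt and the height of its lower end.

```bash
python3 -c "
from h import *
o,r=tool()
d=cams.get_image('wrist');P=cloud(d);T=(P-o['eef_pos'])@r.as_matrix()
m=(abs(T[...,0])<.014)&(T[...,1]>-.14)&(T[...,1]<.06)&(T[...,2]>-.06)&(T[...,2]<.13)&(d['z_map']>0)&(P[...,2]>.08)
hsv=cv2.cvtColor(d['image'],cv2.COLOR_RGB2HSV);m&=hsv[...,2]>110
q=P[m];v,u=np.nonzero(m);print(len(q),u.min(),u.max(),v.min(),v.max(),q.min(0),q.max(0))
# outermost plane: RANSAC via svd
rng=np.random.default_rng(0);best=0
for _ in range(300):
  a=q[rng.choice(len(q),3)];n=np.cross(a[1]-a[0],a[2]-a[0]);
  if np.linalg.norm(n)<1e-7: continue
  n/=np.linalg.norm(n);i=abs((q-a[0])@n)<.001
  if i.sum()>best: best=i.sum();I=i
q=q[I];c=q.mean(0);n=np.linalg.svd(q-c,full_matrices=False)[2][2];print('plane n',n,best,'low z',q[:,2].min(),'hi',q[:,2].max(),c)
ed=(r.inv().apply(n));print(ed)
print('tilt of face from vertical deg',np.degrees(np.arcsin(n[2])))
"
```

```text
10678 224 294 102 314 [ 0.43457537 -0.29970247  0.1057303 ] [ 0.47928289 -0.23461865  0.21587321]
plane n [-0.41476372  0.90365941  0.10663358] 6812 low z 0.1060639718469597 hi 0.21586712924971413 [ 0.4642312  -0.28402056  0.16578124]
[ 0.00801373 -0.49054147 -0.871381  ]
tilt of face from vertical deg 6.121292486751709
```

```bash
python3 -c "
from h import *
o,r=tool()
T=r*R.from_rotvec([-np.radians(6.1),0,0])
goto([.464,-.283,.15],T);goto([.464,-.283,.10],T)"
```

```text
row [ 0.0011 -0.1458  0.1093] [-0.0678 -0.     -0.    ]
row [ 0.0011 -0.3083  0.226 ] [-0.0678 -0.     -0.    ]
```

>>> arm_command(
  series="0 -0.07 0.05 -0.03 0 0;0 -0.15 0.11 -0.068 0 0;0 -0.2 0.15 -0.068 0 0;0 -0.25 0.185 -0.068 0 0;0 -0.29 0.21 -0.068 0 0;0 -0.308 0.226 -0.068 0 0;0 -0.308 0.226 -0.068 0 0",
)

```text
t: 14.7
eef_pos: [0.4646, -0.284, 0.0993]
eef_rot: [0.491, 0.844, 0.187, 0.109]
contact_force: [0.2, -0.5, -1.6]
grip_width: 0.0287
```

```bash
cat > meas.py <<'E'
from h import *
o,r=tool();st()
d=cams.get_image('wrist');P=cloud(d);T=(P-o['eef_pos'])@r.as_matrix()
m=(abs(T[...,0])<.014)&(T[...,1]>-.14)&(T[...,1]<.06)&(T[...,2]>-.06)&(T[...,2]<.13)&(d['z_map']>0)
hsv=cv2.cvtColor(d['image'],cv2.COLOR_RGB2HSV);m&=(hsv[...,2]>70)&(P[...,2]>.003)
q=P[m]
rng=np.random.default_rng(0);best=0
for _ in range(300):
  a=q[rng.choice(len(q),3)];n=np.cross(a[1]-a[0],a[2]-a[0]);
  if np.linalg.norm(n)<1e-7: continue
  n/=np.linalg.norm(n);i=abs((q-a[0])@n)<.001
  if i.sum()>best and abs(n[2])<.5: best=i.sum();I=i
q=q[I];c=q.mean(0);n=np.linalg.svd(q-c,full_matrices=False)[2][2];print('n',n,best,'low z',q[:,2].min(),'hi',q[:,2].max())
E
python3 meas.py
```

```text
t 14.7 q [-0.378  0.652 -1.203 -1.191 -0.639  0.436] p [ 0.4646 -0.284   0.0993] az 25.04 z [ 0.368 -0.788 -0.495] F [ 0.19 -0.46 -1.58] w 0.0287
n [-0.41663059  0.90906691  0.00403786] 6815 low z 0.010115971549118224 hi 0.12049947518782181
```

>>> arm_command(
  series="0 -0.01 0.006 0 0 0;0 -0.017 0.01 0 0 0;0 -0.024 0.014 0 0 0;0 -0.027 0.016 0 0 0;0 -0.027 0.016 0 0 0",
)

```text
t: 15.25
eef_pos: [0.4645, -0.2839, 0.092]
eef_rot: [0.491, 0.844, 0.187, 0.109]
contact_force: [-0.2, 0.3, -1.3]
grip_width: 0.0286
```

```bash
python3 meas.py
```

```text
t 15.25 q [-0.378  0.68  -1.204 -1.221 -0.639  0.436] p [ 0.4645 -0.2839  0.092 ] az 25.04 z [ 0.368 -0.788 -0.494] F [-0.21  0.31 -1.29] w 0.0286
n [-0.42264439  0.90628676  0.00400442] 6756 low z 0.003074757218207408 hi 0.11323386336121137
```

>>> arm_command(
  series="0 -0.004 0.002 0 0 0;0 -0.008 0.004 0 0 0;0 -0.011 0.006 0 0 0;0 -0.014 0.008 0 0 0;0 -0.014 0.008 0 0 0",
)

```text
t: 15.8
eef_pos: [0.4646, -0.2842, 0.0885]
eef_rot: [0.492, 0.843, 0.187, 0.109]
contact_force: [-0.4, 0.1, 2.7]
grip_width: 0.0285
```

```bash
python3 meas.py
```

```text
t 15.8 q [-0.378  0.695 -1.203 -1.237 -0.64   0.436] p [ 0.4646 -0.2842  0.0885] az 25.0 z [ 0.368 -0.789 -0.493] F [-0.44  0.06  2.67] w 0.0285
n [ 0.42165294 -0.90675453 -0.00223955] 6582 low z 0.003002136628012589 hi 0.10977359512626904
```

The offcut touches down upright: the force is up about 4 N and the top is at 0.110. I'll release and back out along the tool.

>>> arm_command(
  series="0 0 0 0 0 0;0 0 0 0 0 0;0 0 0 0 0 0;0 0 0 0 0 0",
  claw=50,
)

```text
t: 16.25
eef_pos: [0.4646, -0.2842, 0.0884]
eef_rot: [0.492, 0.844, 0.187, 0.109]
contact_force: [-0.5, -0.0, 0.0]
grip_width: 0.05
```

>>> arm_command(
  series="0 0 -0.1 0 0 0;0 0 -0.22 0 0 0;0 0 -0.36 0 0 0;0 0 -0.5 0 0 0;0 0 -0.5 0 0 0",
)

```text
t: 16.75
eef_pos: [0.4175, -0.1833, 0.1514]
eef_rot: [0.491, 0.843, 0.189, 0.11]
contact_force: [0.2, -0.4, 0.5]
grip_width: 0.0497
```

```bash
python3 -c "
from h import *
st();d=cams.get_image('wrist');np.savez('w9.npz',**d);save(d,'w9.png',None,1.4)
goto([.42,-.19,.27],down(24.7))"
```

```text
t 16.75 q [-0.121  0.392 -1.277 -0.852 -0.828  0.665] p [ 0.4175 -0.1833  0.1514] az 25.25 z [ 0.371 -0.787 -0.493] F [ 0.21 -0.41  0.54] w 0.0497
row [-0.0055  0.4239 -0.2141] [ 0.6725 -0.0043  0.0043]
```

View pics/w9.png

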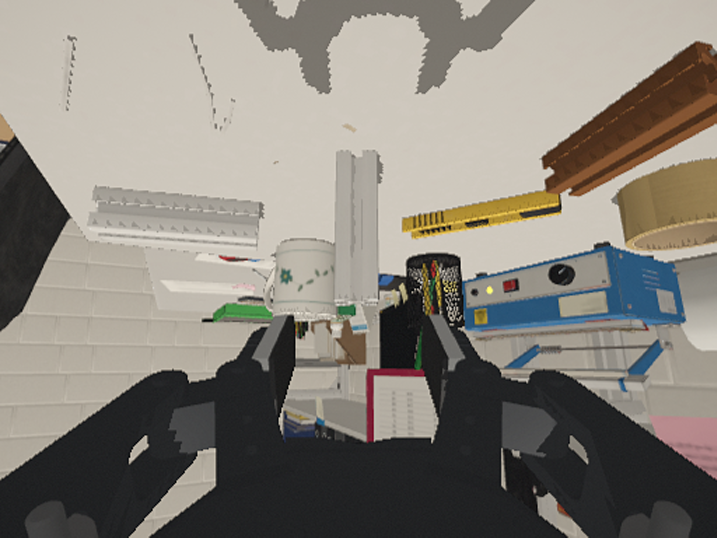

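The offcut stands by itself at (357,225). I'll turn the tool upright above it.

>>> arm_command(
  series="0 0.05 -0.02 0.09 0 0;0 0.11 -0.05 0.18 0 0;0 0.17 -0.08 0.27 0 0;0 0.23 -0.11 0.36 0 0;0 0.29 -0.14 0.45 0 0;0 0.35 -0.17 0.54 0 0;0 0.424 -0.214 0.63 0 0;0 0.424 -0.214 0.672 0 0;0 0.424 -0.214 0.672 0 0",
)

```text
t: 17.7
eef_pos: [0.423, -0.1914, 0.2718]
eef_rot: [0.021, 0.976, 0.217, 0.008]
contact_force: [0.7, 0.2, -0.5]
grip_width: 0.05
```

```bash
cat > meas2.py <<'E'
from h import *
st();d=cams.get_image('wrist');save(d,'w10.png',None,1.4)
P=cloud(d);m=(abs(P[...,2]-.11)<.006)&(abs(P[...,0]-.47)<.06)&(abs(P[...,1]+.29)<.06)
q=P[m];print(len(q),cv2.minAreaRect((q[:,:2]*1000).astype(np.float32)),q.mean(0))
E
python3 meas2.py
```

```text
t 17.7 q [-0.573  0.128 -0.412  0.991 -0.018  0.559] p [ 0.423  -0.1914  0.2718] az 25.13 z [ 0.025 -0.037 -0.999] F [ 0.67  0.23 -0.49] w 0.05
425 ((471.4960632324219, -302.75689697265625), (29.763090133666992, 31.508892059326172), 25.10456085205078) [ 0.47108873 -0.30172915  0.1086208 ]
```

View pics/w10.png

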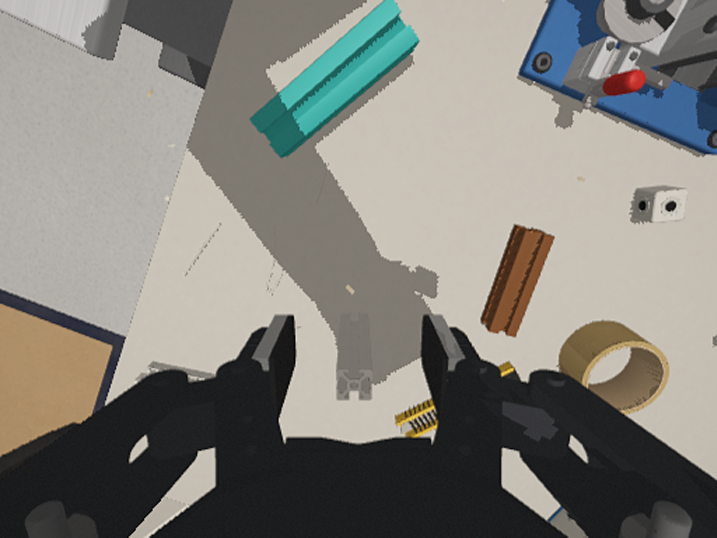

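The top end is at (354,385) in the picture, centre (0.4715, -0.3025), faces at 25°. I'll move over it, descend and grip the top.

```bash
python3 -c "
from h import *
goto([.4713,-.3025,.18],down(25.0));goto([.4713,-.3025,.121],down(25.0))"
```

```text
row [-0.0101  0.4607  0.3783] [ 0.0235 -0.0016 -0.0008]
row [-0.0107  0.452   0.6142] [ 0.0235 -0.0016 -0.0008]
```

>>> arm_command(
  series="-0.01 0.18 0.1 0.024 0 0;-0.01 0.36 0.2 0.024 0 0;-0.01 0.46 0.3 0.024 0 0;-0.01 0.46 0.378 0.024 0 0;-0.01 0.46 0.378 0.024 0 0;-0.01 0.46 0.378 0.024 0 0",
)

```text
t: 18.35
eef_pos: [0.4707, -0.3024, 0.1791]
eef_rot: [-0.001, 0.976, 0.216, 0.001]
contact_force: [0.8, -0.4, 1.2]
grip_width: 0.0498
```

```bash
sed -i s/w10/w11/ meas2.py; python3 meas2.py; python3 -c "
from h import *
goto([.4713,-.3025,.121],down(25.0))"
```

```text
t 18.35 q [-0.704  0.406 -0.283  0.883  0.002  0.432] p [ 0.4707 -0.3024  0.1791] az 24.9 z [ 0.001  0.003 -1.   ] F [ 0.78 -0.44  1.22] w 0.0498
981 ((471.4856872558594, -302.57110595703125), (29.958459854125977, 30.02901840209961), 24.928913116455078) [ 0.47133916 -0.30216775  0.10902061]
row [-0.0007  0.0003  0.237 ] [-0.0001 -0.0017 -0.0008]
```

View pics/w11.png

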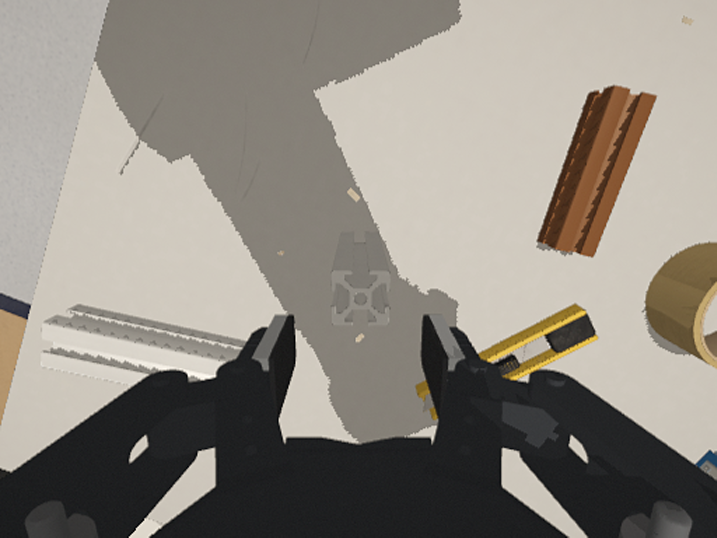

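The offcut's top is centred between the fingers at (360,298). I'll descend and grip, then lift.

>>> arm_command(
  series="0.003 0 0.1 0 0 0;0.003 0 0.18 0 0 0;0.003 0 0.23 0 0 0;0.003 0 0.237 0 0 0;0.003 0 0.237 0 0 0",
)

```text
t: 18.9
eef_pos: [0.4725, -0.3021, 0.1218]
eef_rot: [0.0, 0.976, 0.216, 0.002]
contact_force: [0.2, -0.4, 1.0]
grip_width: 0.0502
```

>>> arm_command(
  series="0 0 0 0 0 0;0 0 0 0 0 0;0 0 0 0 0 0;0 0 0 0 0 0;0 0 0 0 0 0",
  claw=20,
  grip_force=50,
)

```text
t: 19.4
eef_pos: [0.4733, -0.3028, 0.1234]
eef_rot: [0.001, 0.976, 0.216, 0.002]
contact_force: [-0.5, 1.0, 5.6]
grip_width: 0.0288
```

```bash
python3 -c "
from h import *
st()"
```

```text
t 19.4 q [-0.702  0.467 -0.349  0.751  0.003  0.434] p [ 0.4733 -0.3028  0.1234] az 24.95 z [ 0.005 -0.001 -1.   ] F [-0.51  1.04  5.63] w 0.0288
```

>>> arm_command(
  series="0 0 -0.15 0 0 0;0 0 -0.3 0 0 0;0 0 -0.45 0 0 0;0 0 -0.6 0 0 0;0 0 -0.66 0 0 0;0 0 -0.66 0 0 0",
)

```text
t: 20.0
eef_pos: [0.4736, -0.3036, 0.2916]
eef_rot: [0.004, 0.976, 0.216, 0.004]
contact_force: [1.0, 0.3, -1.6]
grip_width: 0.0285
```

```bash
python3 -c "
from h import *
st();d=cams.get_image('scene');save(d,'s12.png',(180,120,360,300),4)
t=nf(-.005,0,.285);print(t);goto(t,down(94.9))"
```

```text
t 20.0 q [-0.702  0.321 -0.108  1.13   0.003  0.433] p [ 0.4736 -0.3036  0.2916] az 24.96 z [ 0.01  -0.005 -1.   ] F [ 1.    0.34 -1.62] w 0.0285
[0.62551827 0.06357292 0.285     ]
row [ 1.172  -1.0717  0.0178] [ 0.0052 -0.0008 -0.7772]
```

View pics/s12.png

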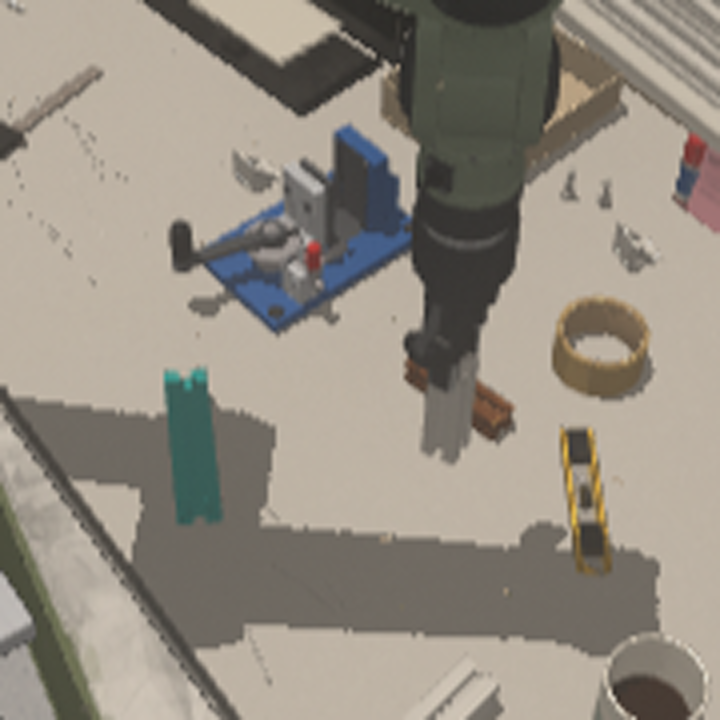

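The offcut hangs straight from the gripper. I'll carry it over the fixture.

>>> arm_command(
  series="0.08 -0.07 0 0 0 -0.05;0.17 -0.155 0 0 0 -0.1;0.26 -0.24 0 0 0 -0.16;0.35 -0.32 0 0 0 -0.22;0.44 -0.4 0 0 0 -0.28;0.53 -0.485 0 0 0 -0.34;0.62 -0.57 0 0 0 -0.4;0.71 -0.65 0 0 0 -0.46;0.8 -0.73 0 0 0 -0.52;0.86 -0.79 0 0 0 -0.58;0.9 -0.82 0 0 0 -0.6;0.9 -0.82 0 0 0 -0.6",
)

```text
t: 21.25
eef_pos: [0.5902, -0.021, 0.2878]
eef_rot: [0.003, 0.772, 0.636, 0.001]
contact_force: [-0.3, -0.8, -1.6]
grip_width: 0.0285
```

```bash
python3 -c "
from h import *
st();t=nf(-.005,0,.285);print(t);goto(t,down(94.9))"
```

```text
t 21.25 q [-0.16   0.381 -0.031  1.153 -0.002  0.032] p [ 0.5902 -0.021   0.2878] az 79.01 z [ 0.005 -0.002 -1.   ] F [-0.31 -0.83 -1.57] w 0.0285
[0.62551827 0.06357292 0.285     ]
row [0.3591 0.0742 0.0112] [ 0.0033  0.0014 -0.1765]
```

>>> arm_command(
  series="0.09 0.02 0 0.003 0 -0.05;0.18 0.04 0 0.003 0 -0.1;0.27 0.06 0 0.003 0.001 -0.15;0.34 0.074 0 0.003 0.001 -0.177;0.359 0.076 0 0.003 0.001 -0.177;0.359 0.076 0 0.003 0.001 -0.177;0.359 0.076 0 0.003 0.001 -0.177",
)

```text
t: 21.95
eef_pos: [0.6256, 0.0626, 0.2877]
eef_rot: [0.0, 0.677, 0.736, -0.001]
contact_force: [-0.2, 0.2, -1.1]
grip_width: 0.029
```

```bash
python3 - <<'E'
from h import *
st()
d=cams.get_image('wrist');save(d,'w13.png',None,1.5);P=cloud(d)
o,r=tool()
N=np.stack([(P-NEST)@NX,(P-NEST)@NY,P[...,2]],-1)
print('tcp nest',(o['eef_pos']-NEST)@NX,(o['eef_pos']-NEST)@NY)
m=(abs(N[...,2]-.114)<.005)&(abs(N[...,0])<.08)&(abs(N[...,1])<.05);q=N[m]
print('jaw tops',len(q));h=np.histogram(q[:,0],np.arange(-.08,.06,.003));print(list(zip((h[1][:-1]*1000).round(),h[0])));print(np.percentile(q[:,1],[1,99]))
m=(N[...,2]>.15)&(N[...,2]<.25)&(abs(N[...,0])<.05)&(abs(N[...,1])<.016)&(d['z_map']>0);q=N[m];print('offcut',len(q),q.min(0),q.max(0))
for z in np.arange(.17,.26,.02):
  s=q[abs(q[:,2]-z)<.01]
  if len(s): print(z.round(2),np.percentile(s[:,0],[2,50]).round(4),np.percentile(s[:,1],[2,98]).round(4))
d=cams.get_image('top');save(d,'t13.png',(180,110,260,200),8)
d=cams.get_image('scene');save(d,'s13.png',(210,80,320,230),5)
E
```

```text
t 21.95 q [-1.70e-02  4.60e-01  8.90e-02  1.20e+00 -1.00e-03 -1.02e-01] p [0.6256 0.0626 0.2877] az 94.84 z [-0.    -0.001 -1.   ] F [-0.18  0.25 -1.09] w 0.029
tcp nest -0.004950679034602974 -0.001099560622374584
jaw tops 1108
[(np.float64(-80.0), np.int64(0)), (np.float64(-77.0), np.int64(0)), (np.float64(-74.0), np.int64(0)), (np.float64(-71.0), np.int64(0)), (np.float64(-68.0), np.int64(0)), (np.float64(-65.0), np.int64(0)), (np.float64(-62.0), np.int64(0)), (np.float64(-59.0), np.int64(0)), (np.float64(-56.0), np.int64(8)), (np.float64(-53.0), np.int64(141)), (np.float64(-50.0), np.int64(145)), (np.float64(-47.0), np.int64(146)), (np.float64(-44.0), np.int64(146)), (np.float64(-41.0), np.int64(95)), (np.float64(-38.0), np.int64(0)), (np.float64(-35.0), np.int64(45)), (np.float64(-32.0), np.int64(132)), (np.float64(-29.0), np.int64(133)), (np.float64(-26.0), np.int64(0)), (np.float64(-23.0), np.int64(0)), (np.float64(-20.0), np.int64(0)), (np.float64(-17.0), np.int64(0)), (np.float64(-14.0), np.int64(0)), (np.float64(-11.0), np.int64(0)), (np.float64(-8.0), np.int64(0)), (np.floa
[... 303 characters left out ...]
0), np.int64(21)), (np.float64(25.0), np.int64(17)), (np.float64(28.0), np.int64(14)), (np.float64(31.0), np.int64(11)), (np.float64(34.0), np.int64(7)), (np.float64(37.0), np.int64(1)), (np.float64(40.0), np.int64(0)), (np.float64(43.0), np.int64(0)), (np.float64(46.0), np.int64(0)), (np.float64(49.0), np.int64(0)), (np.float64(52.0), np.int64(0)), (np.float64(55.0), np.int64(0))]
[-0.02993988  0.03162413]
offcut 1425 [-0.02149762 -0.0159079   0.16513829] [0.00317739 0.01358723 0.24995165]
0.17 [-0.0214 -0.021 ] [-0.0151  0.0115]
0.19 [-0.0213 -0.0209] [-0.0154  0.0119]
0.21 [-0.0212 -0.0208] [-0.0152  0.0121]
0.23 [-0.0211 -0.0206] [-0.0152  0.0126]
0.25 [-0.0211 -0.02  ] [-0.0151  0.0129]
```

View pics/w13.png

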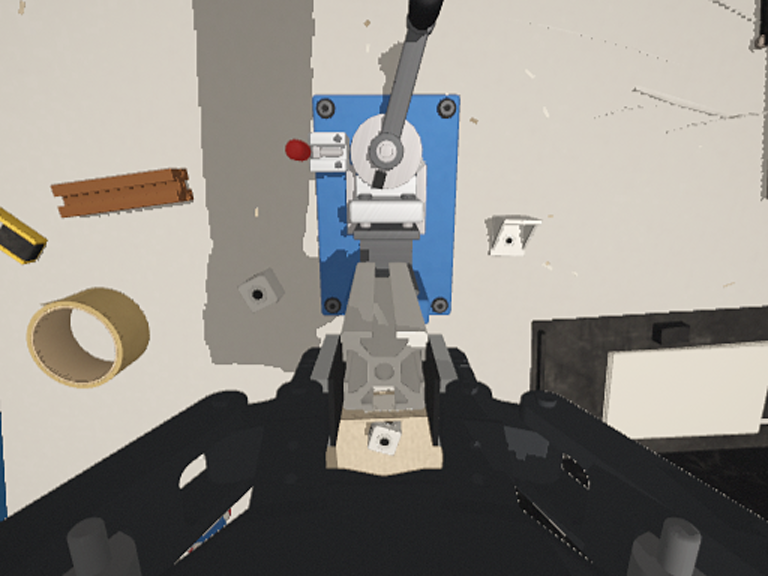

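View pics/s13.png

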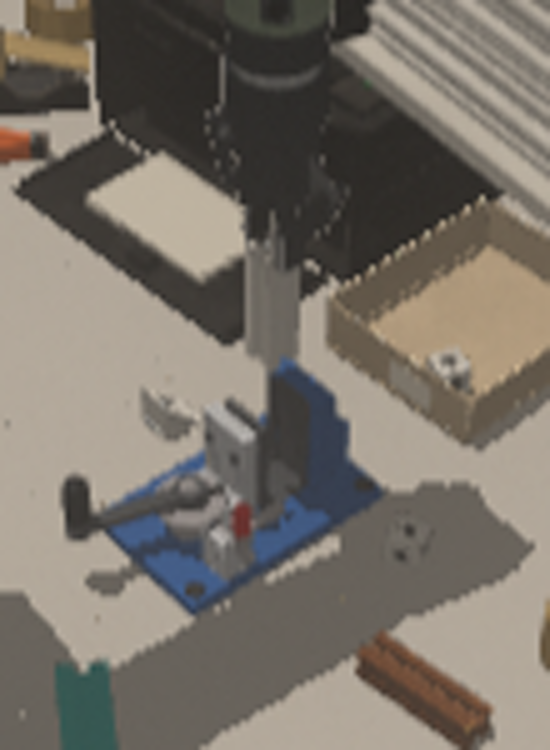

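The jaws are open: the moving face is at about x=-27 mm, and the offcut spans -21…+9 mm, with y about 1 mm low. I'll shift +1.5 mm in y and lower it.

>>> arm_command(
  series="0.006 0 0.05 0 0 0;0.006 0 0.1 0 0 0;0.006 0 0.15 0 0 0;0.006 0 0.2 0 0 0;0.006 0 0.25 0 0 0;0.006 0 0.3 0 0 0;0.006 0 0.3 0 0 0",
)

```text
t: 22.8
eef_pos: [0.6243, 0.064, 0.2103]
eef_rot: [-0.001, 0.677, 0.736, -0.002]
contact_force: [-0.6, -0.5, -0.3]
grip_width: 0.0286
```

```bash
python3 -c "
from h import *
st();o,r=tool();print('nest',(o['eef_pos']-NEST)@NX,(o['eef_pos']-NEST)@NY)
d=cams.get_image('wrist');save(d,'w14.png',(180,100,340,300),4)"
```

```text
t 22.8 q [-1.500e-02  5.030e-01 -4.000e-02  1.031e+00 -1.000e-03 -1.000e-01] p [0.6243 0.064  0.2103] az 94.86 z [-0.004 -0.001 -1.   ] F [-0.56 -0.48 -0.28] w 0.0286
nest -0.006155113655935627 0.0005688253887513165
```

View pics/w14.png

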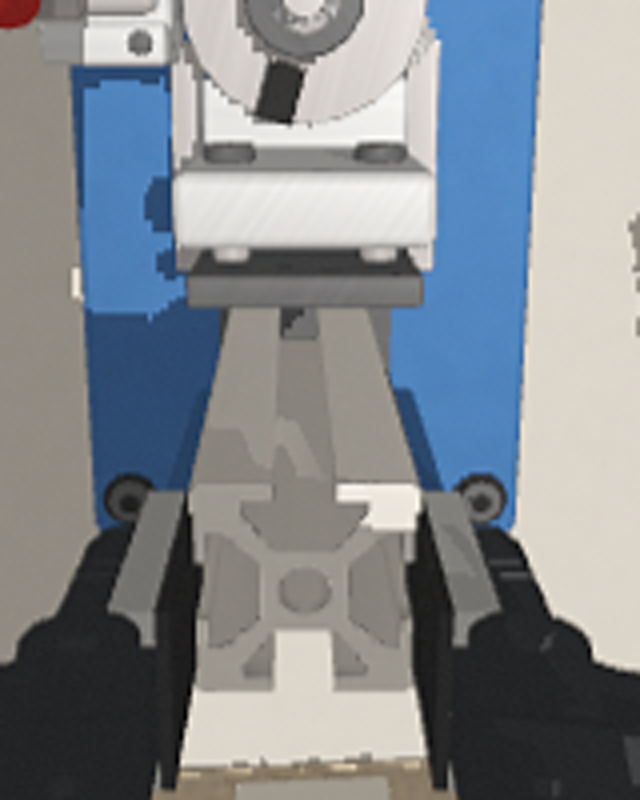

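>>> arm_command(
  series="0 0.005 0.06 0 0 0;0 0.005 0.12 0 0 0;0 0.005 0.18 0 0 0;0 0.005 0.22 0 0 0;0 0.005 0.25 0 0 0;0 0.005 0.26 0 0 0;0 0.005 0.26 0 0 0",
)

```text
t: 23.55
eef_pos: [0.6262, 0.0641, 0.1467]
eef_rot: [-0.0, 0.677, 0.736, -0.001]
contact_force: [0.3, 0.0, -1.6]
grip_width: 0.0284
```

>>> arm_command(
  series="0 0 0.008 0 0 0;0 0 0.014 0 0 0;0 0 0.018 0 0 0;0 0 0.02 0 0 0",
)

```text
t: 23.95
eef_pos: [0.6262, 0.0641, 0.1418]
eef_rot: [-0.0, 0.677, 0.736, -0.001]
contact_force: [-0.3, 0.1, 0.3]
grip_width: 0.0283
```

```bash
python3 -c "
from h import *
st();o,r=tool();print('nest',(o['eef_pos']-NEST)@NX,(o['eef_pos']-NEST)@NY)
d=cams.get_image('wrist');save(d,'w15.png',(180,100,340,300),4)"
```

```text
t 23.95 q [-0.015  0.562 -0.126  0.884 -0.001 -0.1  ] p [0.6262 0.0641 0.1418] az 94.86 z [-0.002 -0.001 -1.   ] F [-0.29  0.1   0.27] w 0.0283
nest -0.004284246889457127 0.00045700921487717603
```

View pics/w15.png

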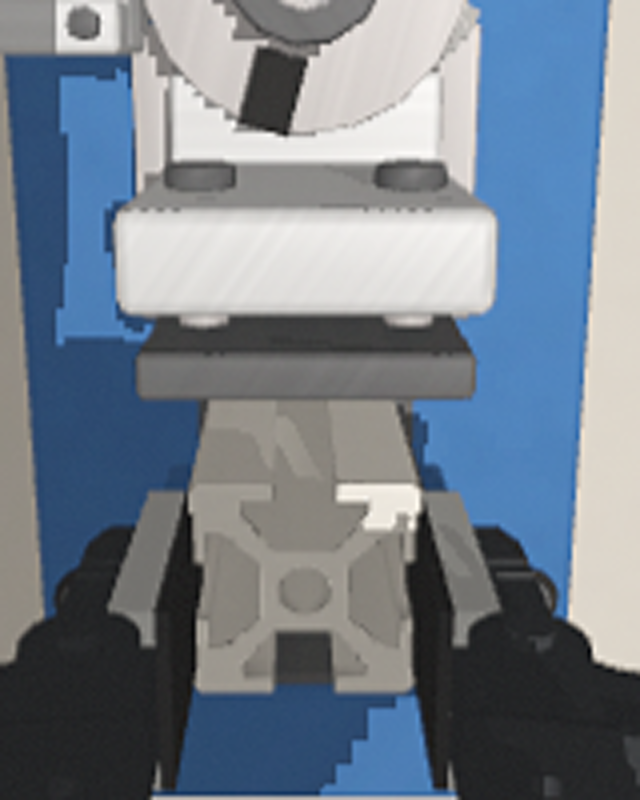

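Centred and still free. I'll lower the last 2–3 mm until it seats.

>>> arm_command(
  series="0 0 0.004 0 0 0;0 0 0.008 0 0 0;0 0 0.012 0 0 0;0 0 0.014 0 0 0",
)

```text
t: 24.4
eef_pos: [0.6267, 0.064, 0.1395]
eef_rot: [0.0, 0.677, 0.736, -0.0]
contact_force: [-2.4, -1.1, 8.7]
grip_width: 0.0284
```

```bash
python3 -c "
from h import *
st()
d=cams.get_image('wrist');P=cloud(d);m=(P[...,2]>.118)&(P[...,2]<.14)&(abs((P-NEST)@NX)<.025)&(abs((P-NEST)@NY)<.013);print(m.sum(),np.median(P[m][:,2]))"
```

```text
t 24.4 q [-0.015  0.565 -0.129  0.877 -0.001 -0.1  ] p [0.6267 0.064  0.1395] az 94.86 z [-0.    -0.001 -1.   ] F [-2.4  -1.1   8.69] w 0.0284
1866 0.12534757448552475
```

Seated: 8.7 N reaction and the top at 0.1255 (expected 0.126). I'll release and lift straight up.

>>> arm_command(
  series="0 0 0 0 0 0;0 0 0 0 0 0;0 0 0 0 0 0;0 0 0 0 0 0",
  claw=42,
)

```text
t: 24.85
eef_pos: [0.6266, 0.064, 0.1393]
eef_rot: [0.0, 0.677, 0.736, -0.001]
contact_force: [0.3, -0.2, -0.4]
grip_width: 0.0421
```

>>> arm_command(
  series="0 0 -0.08 0 0 0;0 0 -0.2 0 0 0;0 0 -0.35 0 0 0;0 0 -0.42 0 0 0;0 0 -0.42 0 0 0",
)

```text
t: 25.35
eef_pos: [0.6285, 0.0642, 0.2477]
eef_rot: [0.002, 0.676, 0.736, 0.001]
contact_force: [-0.5, -0.1, -0.2]
grip_width: 0.0421
```

```bash
python3 -c "
from h import *
st()
d=cams.get_image('wrist');save(d,'w16.png',None,1.4);P=cloud(d);m=(P[...,2]>.118)&(P[...,2]<.14)&(abs((P-NEST)@NX)<.04)&(abs((P-NEST)@NY)<.03);q=P[m]-NEST;print(m.sum(),np.median(q[:,2]),cv2.minAreaRect((np.stack([q@NX,q@NY],1)*1000).astype(np.float32)))
m=(P[...,2]>.110)&(P[...,2]<.119)&(P[...,0]<.5)&(P[...,0]>.4)&(abs(P[...,1]-.07)<.04);print('handle',m.sum(),P[m].mean(0))
p,T=lev(1.3,z=.19);print(p);goto(p,T)"
```

```text
t 25.35 q [-1.500e-02  4.800e-01  2.000e-02  1.105e+00 -1.000e-03 -9.900e-02] p [0.6285 0.0642 0.2477] az 94.86 z [ 0.006 -0.001 -1.   ] F [-0.54 -0.06 -0.15] w 0.0421
662 0.12536852980201857 ((-4.674934387207031, -1.2802696228027344), (30.157772064208984, 29.702640533447266), 0.2699267864227295)
handle 0 [nan nan nan]
[np.float64(0.4474547920524088), np.float64(0.07381309421421664), 0.19]
row [ 0.0997 -0.7145  0.2202] [0.0015 0.0006 0.1719]<string>:5: RuntimeWarning: Mean of empty slice.
  ret = um.true_divide(
```

View pics/w16.png

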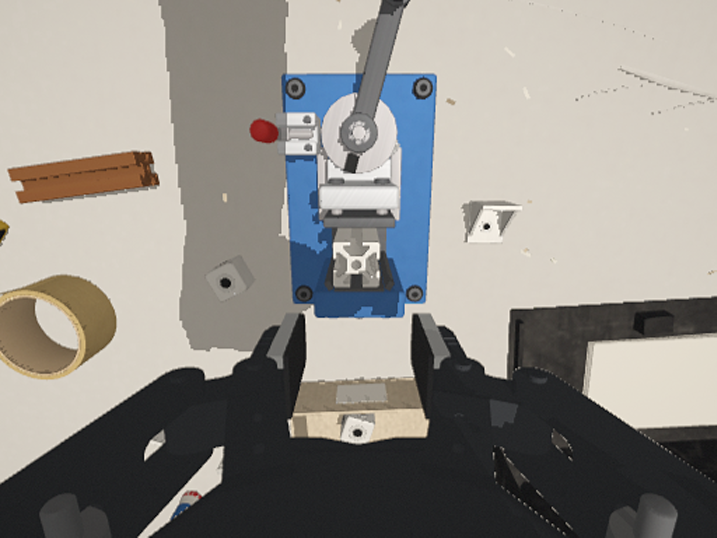

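The offcut is seated at x=-4.7, y=-1.3 mm, square to the jaws; its top is at (355,262) in the picture. Next is the handle.

>>> arm_command(
  series="0.02 -0.15 0 0 0 0.04;0.05 -0.3 0 0 0 0.08;0.07 -0.45 0.05 0 0 0.12;0.09 -0.6 0.1 0 0 0.16;0.1 -0.714 0.17 0.0015 0 0.172;0.1 -0.714 0.22 0.0015 0 0.172;0.1 -0.714 0.22 0.0015 0 0.172;0.1 -0.714 0.22 0.0015 0 0.172",
  claw=45,
)

```text
t: 26.2
eef_pos: [0.4475, 0.0738, 0.1895]
eef_rot: [-0.0, 0.77, 0.639, -0.001]
contact_force: [0.6, -0.2, 0.6]
grip_width: 0.0451
```

```bash
python3 -c "
from h import *
st()
d=cams.get_image('wrist');save(d,'w17.png',None,1.4);P=cloud(d)
m=(P[...,2]>.109)&(P[...,2]<.119)&(P[...,0]<.5)&(P[...,0]>.4)&(abs(P[...,1]-.07)<.04);print('handle',m.sum(),P[m].mean(0))
p,T=lev(1.3);print(p);goto(p,T)"
```

```text
t 26.2 q [ 0.001  0.212 -0.534  0.826 -0.001  0.187] p [0.4475 0.0738 0.1895] az 79.37 z [-0.001 -0.001 -1.   ] F [ 0.55 -0.25  0.61] w 0.0451
handle 509 [0.44726576 0.07480505 0.11332796]
[np.float64(0.4474547920524088), np.float64(0.07381309421421664), 0.108]
row [-3.00e-04 -2.70e-03  3.28e-01] [ 0.0001  0.0006 -0.0001]
```

View pics/w17.png

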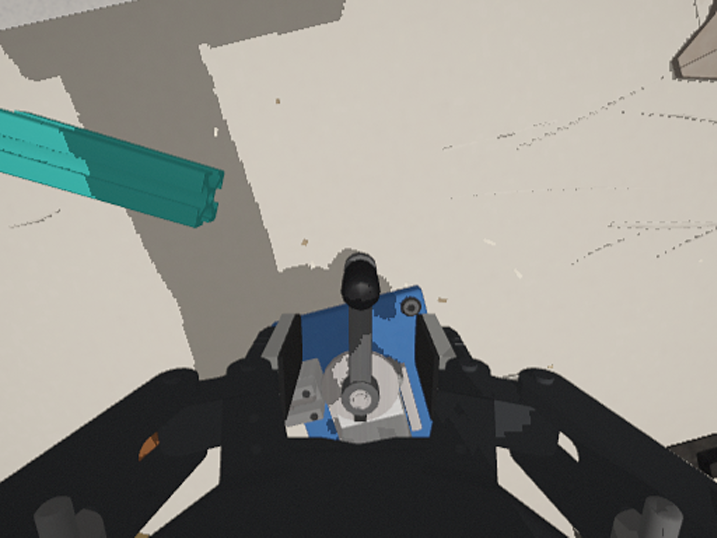

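>>> arm_command(
  series="0 0 0.16 0 0 0;0 0 0.28 0 0 0;0 0 0.326 0 0 0;0 0 0.326 0 0 0",
)

```text
t: 26.65
eef_pos: [0.4476, 0.0736, 0.1071]
eef_rot: [-0.001, 0.77, 0.639, -0.001]
contact_force: [0.9, -0.4, 0.6]
grip_width: 0.0453
```

>>> arm_command(
  series="0 0 0 0 0 0;0 0 0 0 0 0;0 0 0 0 0 0",
  claw=26,
  grip_force=30,
)

```text
t: 26.95
eef_pos: [0.4486, 0.0737, 0.1081]
eef_rot: [0.0, 0.77, 0.639, -0.001]
contact_force: [0.2, 0.6, 1.2]
grip_width: 0.0258
```

```bash
python3 -c "
from h import *
st()
for th in np.linspace(1.25,.65,12): goto(*lev(th,-.002,z=.109))"
```

```text
t 26.95 q [ 0.001  0.323 -0.635  0.614 -0.001  0.186] p [0.4486 0.0737 0.1081] az 79.37 z [-0.001 -0.001 -1.   ] F [0.19 0.62 1.19] w 0.0258
row [ 0.0266 -0.0038 -0.0038] [-0.0005  0.0007  0.0316]
row [ 0.0472 -0.0018 -0.0038] [-0.0005  0.0007  0.0664]
row [ 0.0677  0.0014 -0.0039] [-0.0004  0.0007  0.1011]
row [ 0.088   0.0056 -0.0039] [-0.0004  0.0007  0.1358]
row [ 0.108   0.011  -0.0039] [-0.0004  0.0007  0.1705]
row [ 0.1277  0.0174 -0.0039] [-0.0004  0.0008  0.2053]
row [ 0.147   0.0249 -0.004 ] [-0.0004  0.0008  0.24  ]
row [ 0.1659  0.0335 -0.004 ] [-0.0003  0.0008  0.2747]
row [ 0.1843  0.0431 -0.004 ] [-3.000e-04  8.000e-04  3.094e-01]
row [ 0.2022  0.0536 -0.004 ] [-3.000e-04  8.000e-04  3.442e-01]
row [ 0.2194  0.0651 -0.0041] [-3.000e-04  8.000e-04  3.789e-01]
row [ 0.236   0.0776 -0.0041] [-3.000e-04  8.000e-04  4.136e-01]
```

>>> arm_command(
  series="0.024 -0.002 -0.004 0 0 0.032;0.047 -0.001 -0.004 0 0 0.066;0.068 0.001 -0.004 0 0 0.1;0.088 0.006 -0.004 0 0 0.136;0.108 0.011 -0.004 0 0 0.17;0.128 0.017 -0.004 0 0 0.205;0.147 0.025 -0.004 0 0 0.24;0.166 0.033 -0.004 0 0 0.275;0.184 0.043 -0.004 0 0 0.31;0.202 0.054 -0.004 0 0 0.344;0.219 0.065 -0.004 0 0 0.38;0.236 0.078 -0.004 0 0 0.414",
)

```text
t: 28.15
eef_pos: [0.4776, 0.1275, 0.1095]
eef_rot: [0.001, 0.934, 0.358, -0.002]
contact_force: [-4.4, -3.3, 3.7]
grip_width: 0.0262
```

```bash
python3 -c "
from h import *
st();o=get_obs();r=(o['eef_pos']-PIV);print('th',np.arctan2(-(r@NX),r@NY),np.hypot(r@NX,r@NY))
for th in np.linspace(.6,0,12): goto(*lev(th,-.002,z=.109))"
```

```text
t 28.15 q [ 0.113  0.384 -0.532  0.658 -0.003  0.951] p [0.4776 0.1275 0.1095] az 41.96 z [-0.003 -0.003 -1.   ] F [-4.36 -3.31  3.67] w 0.0262
th 0.6407508932954664 0.09514817382862922
row [0.0235 0.0014 0.0019] [0.0003 0.0025 0.0298]
row [0.0441 0.0033 0.0018] [0.0003 0.0025 0.0645]
row [0.0646 0.0064 0.0018] [0.0004 0.0025 0.0992]
row [0.0849 0.0106 0.0017] [0.0005 0.0025 0.1339]
row [0.1049 0.0159 0.0016] [0.0005 0.0025 0.1687]
row [0.1247 0.0223 0.0015] [0.0006 0.0025 0.2034]
row [0.144  0.0298 0.0015] [0.0007 0.0025 0.2381]
row [0.1629 0.0383 0.0014] [0.0008 0.0024 0.2728]
row [0.1813 0.0478 0.0013] [0.0008 0.0024 0.3076]
row [0.1992 0.0583 0.0012] [0.0009 0.0024 0.3423]
row [0.2165 0.0698 0.0012] [0.001  0.0024 0.377 ]
row [0.2331 0.0821 0.0011] [0.001  0.0024 0.4117]
```

>>> arm_command(
  series="0.023 0.001 0 0 0 0.03;0.044 0.003 0 0 0 0.064;0.065 0.006 0 0 0 0.1;0.085 0.01 0 0 0 0.134;0.105 0.016 0 0 0 0.168;0.125 0.022 0 0 0 0.203;0.144 0.03 0 0 0 0.238;0.163 0.038 0 0 0 0.273;0.181 0.048 0 0 0 0.307;0.199 0.058 0 0 0 0.342;0.217 0.07 0 0 0 0.377;0.235 0.082 0 0 0 0.411",
)

```text
t: 29.35
eef_pos: [0.5323, 0.1524, 0.1094]
eef_rot: [0.0, 0.999, 0.043, -0.004]
contact_force: [-7.1, 2.0, 3.9]
grip_width: 0.0261
```

```bash
python3 -c "
from h import *
st();o=get_obs();r=(o['eef_pos']-PIV);print('th',np.arctan2(-(r@NX),r@NY),np.hypot(r@NX,r@NY))
goto(*lev(0,-.002,z=.109));goto(*lev(0,-.006,z=.109))"
```

```text
t 29.35 q [ 0.145  0.479 -0.371  0.729  0.     1.631] p [0.5323 0.1524 0.1094] az 4.89 z [-0.008 -0.001 -1.   ] F [-7.13  2.01  3.93] w 0.0261
th 0.0025742196511679342 0.0964190283641803
row [0.009  0.0057 0.0014] [ 0.0002  0.0051 -0.0002]
row [0.025  0.0057 0.0013] [ 0.0002  0.0051 -0.0002]
```

Pushing on until the end stop shows in the force.

>>> arm_command(
  series="0.004 0 0 0 0 0;0.01 0 0 0 0 0;0.016 0 0 0 0 0;0.022 0 0 0 0 0;0.022 0 0 0 0 0",
)

```text
t: 29.85
eef_pos: [0.536, 0.1533, 0.1095]
eef_rot: [-0.0, 0.999, 0.043, -0.006]
contact_force: [-6.8, 2.4, 4.6]
grip_width: 0.0261
```

```bash
python3 -c "
from h import *
st();o=get_obs();r=(o['eef_pos']-PIV);print('th',np.arctan2(-(r@NX),r@NY),np.hypot(r@NX,r@NY))"
```

```text
t 29.85 q [ 0.145  0.486 -0.358  0.738  0.002  1.63 ] p [0.536  0.1533 0.1095] az 4.95 z [-0.011  0.    -1.   ] F [-6.8   2.41  4.62] w 0.0261
th -0.03546257304279752 0.09711815775772013
```

>>> arm_command(
  series="0.006 0 0 0 0 0;0.012 0 0 0 0 0;0.016 0 0 0 0 0;0.016 0 0 0 0 0",
)

```text
t: 30.25
eef_pos: [0.5374, 0.1537, 0.1094]
eef_rot: [-0.001, 0.999, 0.044, -0.008]
contact_force: [-8.0, 0.9, 5.3]
grip_width: 0.0257
```

```bash
python3 -c "
from h import *
st()
d=cams.get_image('wrist');save(d,'w18.png',None,1.4)"
```

```text
t 30.25 q [ 0.145  0.492 -0.349  0.746  0.003  1.629] p [0.5374 0.1537 0.1094] az 5.0 z [-0.016  0.    -1.   ] F [-7.95  0.88  5.28] w 0.0257
```

View pics/w18.png

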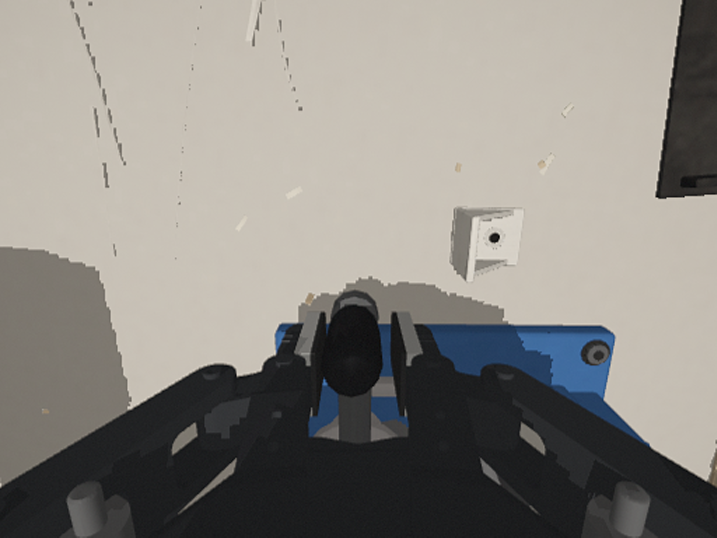

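>>> arm_command(
  series="0.008 0 0 0 0 0;0.016 0 0 0 0 0;0.02 0 0 0 0 0;0.02 0 0 0 0 0",
)

```text
t: 30.7
eef_pos: [0.5377, 0.1538, 0.1092]
eef_rot: [-0.0, 0.999, 0.044, -0.012]
contact_force: [-13.1, -1.0, 10.3]
grip_width: 0.0261
```

```bash
python3 -c "
from h import *
st()"
```

```text
t 30.7 q [ 0.145  0.498 -0.339  0.759  0.003  1.628] p [0.5377 0.1538 0.1092] az 5.05 z [-0.025 -0.    -1.   ] F [-13.1   -1.02  10.32] w 0.0261
```

The lever is at its stop (13 N with no further motion). I'll release, lift and check.

>>> arm_command(
  series="-0.01 0 0 0 0 0;-0.01 0 0 0 0 0;-0.01 0 0 0 0 0;-0.01 0 -0.1 0 0 0;-0.01 0 -0.22 0 0 0;-0.01 0 -0.36 0 0 0;-0.01 0 -0.36 0 0 0",
  claw=45,
)

```text
t: 31.4
eef_pos: [0.5414, 0.154, 0.2043]
eef_rot: [-0.001, 0.999, 0.044, -0.007]
contact_force: [1.9, 0.0, 0.1]
grip_width: 0.045
```

```bash
python3 - <<'E'
from h import *
st()
d=cams.get_image('wrist');save(d,'w19.png',None,1.4);P=cloud(d)
m=(P[...,2]>.109)&(P[...,2]<.119)&(abs(P[...,0]-.533)<.025)&(abs(P[...,1]-.152)<.025);print('handle',m.sum(),P[m].mean(0))
d=cams.get_image('top');save(d,'t19.png',(180,110,260,200),8)
goto([.5483,-.0085,.18],down(94.9))
E
```

```text
t 31.4 q [ 0.145  0.399 -0.224  0.962  0.003  1.627] p [0.5414 0.154  0.2043] az 5.05 z [-0.015  0.001 -1.   ] F [1.85 0.02 0.11] w 0.045
handle 449 [0.53424965 0.15347864 0.11342873]
row [-0.0173  0.6496  0.0802] [-0.0114  0.0097 -0.9983]
```

View pics/t19.png

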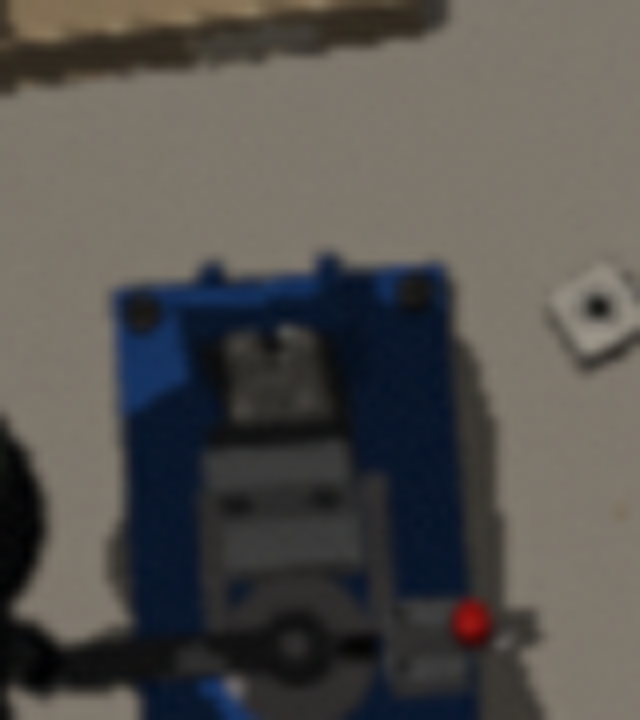

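The handle's measured position matches its shut position before opening, (0.534, 0.1535), and the jaw bears on the offcut. Now the bolt.

>>> arm_command(
  series="0 0.1 0 0 0 -0.09;0 0.25 0 0 0 -0.18;-0.01 0.4 0.04 0 0 -0.27;-0.017 0.55 0.08 0 0 -0.36;-0.017 0.65 0.08 0 0 -0.45;-0.017 0.65 0.08 0 0 -0.54;-0.017 0.65 0.08 0 0 -0.63;-0.017 0.65 0.08 0 0 -0.72;-0.017 0.65 0.08 0 0 -0.81;-0.017 0.65 0.08 0 0 -0.9;-0.017 0.65 0.08 -0.011 0.01 -0.998;-0.017 0.65 0.08 -0.011 0.01 -0.998",
  claw=42,
)

```text
t: 32.7
eef_pos: [0.5474, -0.0085, 0.1786]
eef_rot: [-0.001, 0.676, 0.736, -0.0]
contact_force: [0.1, 0.3, -0.7]
grip_width: 0.0418
```

```bash
python3 - <<'E'
from h import *
st()
d=cams.get_image('wrist');save(d,'w20.png',None,1.4);P=cloud(d)
hsv=cv2.cvtColor(d['image'],cv2.COLOR_RGB2HSV);red=((hsv[...,0]<8)|(hsv[...,0]>172))&(hsv[...,1]>130)&(P[...,2]<.11)&(P[...,2]>.093)&(abs(P[...,0]-.546)<.03);print('knob',P[red].mean(0),red.sum())
m=(P[...,2]>.118)&(P[...,2]<.14)&(abs((P-NEST)@NX)<.04)&(abs((P-NEST)@NY)<.03);q=P[m]-NEST
if m.sum()>20: print('offcut',m.sum(),np.median(q[:,2]),cv2.minAreaRect((np.stack([q@NX,q@NY],1)*1000).astype(np.float32)))
goto([.5465,-.0085,.105],down(94.9))
E
```

```text
t 32.7 q [-0.151  0.387 -0.314  0.872  0.001 -0.236] p [ 0.5474 -0.0085  0.1786] az 94.87 z [-0.002  0.001 -1.   ] F [ 0.11  0.31 -0.73] w 0.0418
knob [ 0.54654111 -0.00820936  0.09707494] 266
offcut 151 0.12512350125442231 ((1.1507749557495117, 11.241815567016602), (27.76940155029297, 6.206116676330566), 9.926684379577637)
row [ 0.0003 -0.0035  0.2954] [-0.0014 -0.0007 -0.0019]
```

View pics/w20.png

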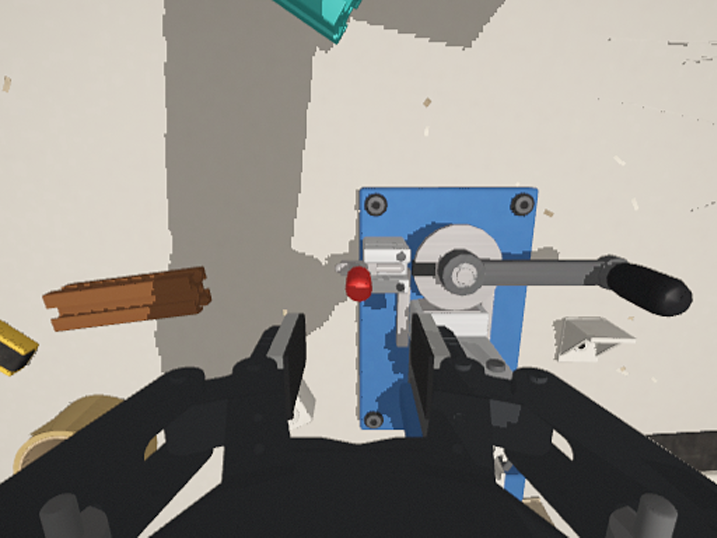

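The knob is at (358,283) between the pads, and the disc notch lines up with the bolt nose.

>>> arm_command(
  series="0 -0.003 0.12 0 0 0;0 -0.003 0.22 0 0 0;0 -0.003 0.29 0 0 0;0 -0.003 0.29 0 0 0",
)

```text
t: 33.15
eef_pos: [0.5443, -0.0083, 0.1034]
eef_rot: [-0.004, 0.678, 0.735, -0.002]
contact_force: [0.3, 0.2, -0.3]
grip_width: 0.0419
```

>>> arm_command(
  series="0 0 0 0 0 0;0 0 0 0 0 0;0 0 0 0 0 0;0 0 0 0 0 0;0 0 0 0 0 0",
  claw=8,
  grip_force=30,
)

```text
t: 33.65
eef_pos: [0.5445, -0.0083, 0.1039]
eef_rot: [-0.003, 0.678, 0.735, -0.002]
contact_force: [-1.0, -0.4, -0.6]
grip_width: 0.0135
```

>>> arm_command(
  series="0.012 0 0 0 0 0;0.024 0 0 0 0 0;0.036 0 0 0 0 0;0.048 0 0 0 0 0;0.06 0 0 0 0 0;0.068 0 0 0 0 0;0.073 0 0 0 0 0;0.073 0 0 0 0 0",
)

```text
t: 34.45
eef_pos: [0.543, 0.0096, 0.1039]
eef_rot: [-0.003, 0.678, 0.735, -0.003]
contact_force: [-0.4, -2.9, -1.8]
grip_width: 0.0133
```

```bash
python3 -c "
from h import *
st()"
```

```text
t 34.45 q [-0.118  0.469 -0.406  0.704 -0.001 -0.198] p [0.543  0.0096 0.1039] az 94.56 z [-0.008  0.    -1.   ] F [-0.41 -2.93 -1.83] w 0.0133
```

Travel so far is 17.9 mm. I'll push on to the stop.

>>> arm_command(
  series="0.005 0 0 0 0 0;0.01 0 0 0 0 0;0.014 0 0 0 0 0;0.014 0 0 0 0 0",
)

```text
t: 34.85
eef_pos: [0.543, 0.0099, 0.1041]
eef_rot: [-0.0, 0.679, 0.734, -0.005]
contact_force: [-0.1, -12.4, -2.0]
grip_width: 0.0134
```

```bash
python3 -c "
from h import *
st()"
```

```text
t 34.85 q [-0.114  0.469 -0.406  0.703 -0.008 -0.191] p [0.543  0.0099 0.1041] az 94.44 z [-0.008 -0.007 -1.   ] F [ -0.14 -12.36  -1.96] w 0.0134
```

At the stop: 18.2 mm of travel and 12 N. I'll release, lift clear and verify.

>>> arm_command(
  series="0 0 0 0 0 0;0 0 0 0 0 0;0 0 0 0 0 0;0 0 -0.15 0 0 0;0 0 -0.35 0 0 0;0 -0.1 -0.5 0 0 0;0 -0.2 -0.55 0 0 0;0 -0.2 -0.55 0 0 0",
  claw=42,
)

```text
t: 35.65
eef_pos: [0.4931, 0.0077, 0.2447]
eef_rot: [0.0, 0.679, 0.734, -0.004]
contact_force: [0.5, -0.9, 0.2]
grip_width: 0.0415
```

```bash
python3 - <<'E'
from h import *
st()
d=cams.get_image('wrist');save(d,'w21.png',None,1.4);P=cloud(d)
hsv=cv2.cvtColor(d['image'],cv2.COLOR_RGB2HSV);red=((hsv[...,0]<8)|(hsv[...,0]>172))&(hsv[...,1]>130)&(P[...,2]<.11)&(P[...,2]>.093)&(abs(P[...,0]-.546)<.03);print('knob',P[red].mean(0),red.sum())
m=(P[...,2]>.109)&(P[...,2]<.119)&(abs(P[...,0]-.533)<.025)&(abs(P[...,1]-.152)<.025);print('handle',m.sum(),P[m].mean(0))
m=(P[...,2]>.119)&(P[...,2]<.14)&(abs((P-NEST)@NX)<.04)&(abs((P-NEST)@NY)<.03);q=P[m]-NEST
if m.sum()>20: print('offcut',m.sum(),np.median(q[:,2]),cv2.minAreaRect((np.stack([q@NX,q@NY],1)*1000).astype(np.float32)))
d=cams.get_image('top');save(d,'t21.png',(150,110,270,200),6);P=cloud(d)
m=(P[...,2]>.119)&(P[...,2]<.135)&(abs((P-NEST)@NX)<.04)&(abs((P-NEST)@NY)<.03);q=P[m]-NEST
if m.sum()>5: print('offcut',m.sum(),np.median(q[:,2]),cv2.minAreaRect((np.stack([q@NX,q@NY],1)*1000).astype(np.float32)))
d=cams.get_image('scene');save(d,'s21.png',(190,100,330,230),5)
E
```

```text
t 35.65 q [-0.13   0.233 -0.351  0.99  -0.007 -0.208] p [0.4931 0.0077 0.2447] az 94.48 z [-0.004 -0.006 -1.   ] F [ 0.49 -0.94  0.2 ] w 0.0415
knob [0.54471417 0.00980789 0.09696428] 141
handle 296 [0.53232876 0.14960265 0.11326672]
```

View pics/w21.png

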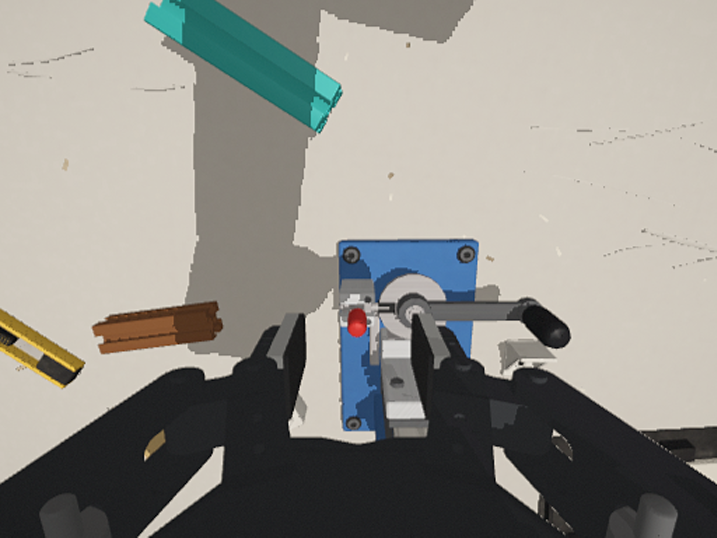

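View pics/t21.png

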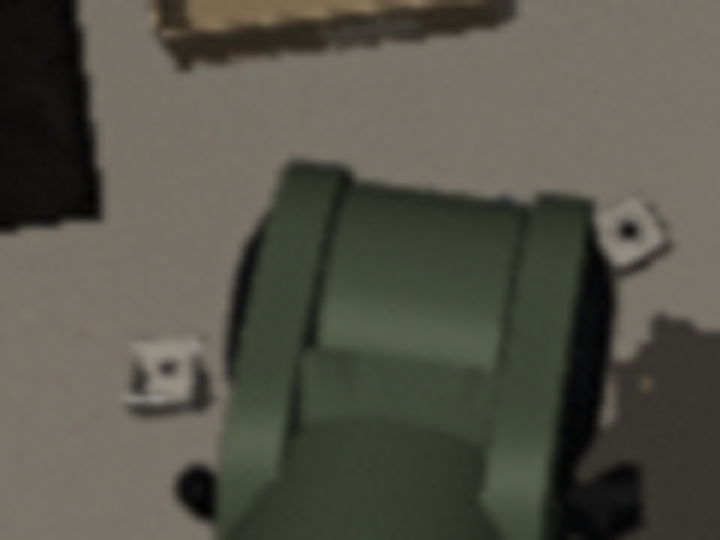

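View pics/s21.png

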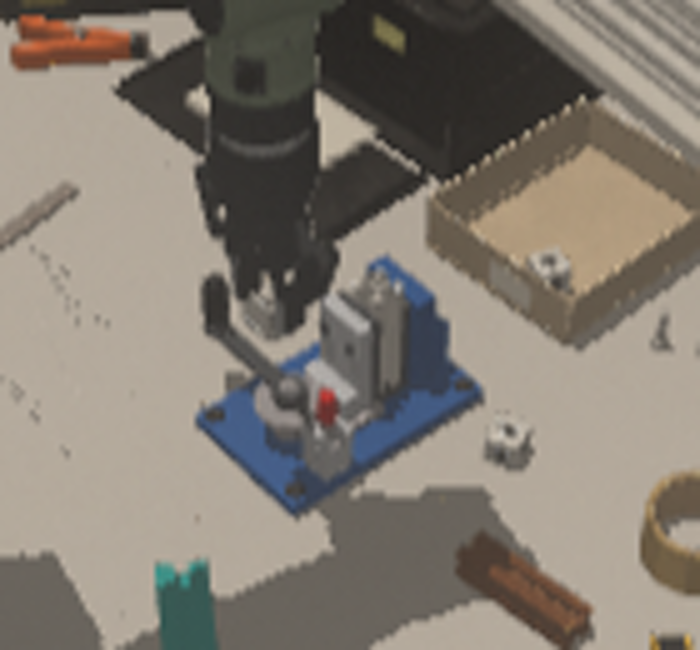

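The knob reads 0.0098, its starting value, and the offcut stands between the jaws in the scene view. I'll move aside for an unobstructed overhead check.

>>> arm_command(
  series="-0.15 -0.05 -0.05 0 0 0;-0.3 -0.1 -0.1 0 0 0;-0.45 -0.15 -0.1 0 0 0;-0.6 -0.2 -0.1 0 0 0;-0.75 -0.2 -0.1 0 0 0;-0.9 -0.2 -0.1 0 0 0;-0.9 -0.2 -0.1 0 0 0;-0.9 -0.2 -0.1 0 0 0",
)

```text
t: 36.6
eef_pos: [0.4624, -0.221, 0.267]
eef_rot: [-0.002, 0.68, 0.734, -0.005]
contact_force: [-0.2, -0.6, -0.6]
grip_width: 0.042
```

```bash
python3 - <<'E'
from h import *
st()
d=cams.get_image('top');save(d,'t22.png',(150,110,270,220),6);P=cloud(d)
m=(P[...,2]>.119)&(P[...,2]<.135)&(abs((P-NEST)@NX)<.04)&(abs((P-NEST)@NY)<.03);q=P[m]-NEST
if m.sum()>5: print('offcut',m.sum(),np.median(q[:,2]),cv2.minAreaRect((np.stack([q@NX,q@NY],1)*1000).astype(np.float32)))
t=dict(np.load('top0.npz'));P0=cloud(t)
for n,p in [('a',(.62,.18)),('b',(.66,-.06)),]:
  for Q in(P0,P):
    m=(Q[...,2]>.02)&(Q[...,2]<.045)&(abs(Q[...,0]-p[0])<.06)&(abs(Q[...,1]-p[1])<.035);print(n,m.sum(),Q[m].mean(0) if m.sum() else 0)
for Q,dd in((P0,t),(P,d)):
    hsv=cv2.cvtColor(dd['image'],cv2.COLOR_RGB2HSV);r=((hsv[...,0]<8)|(hsv[...,0]>172))&(hsv[...,1]>130)&(Q[...,2]<.105)&(Q[...,2]>.093)&(abs(Q[...,0]-.546)<.03);print('knob',Q[r].mean(0))
    m=(Q[...,2]>.112)&(Q[...,2]<.12)&(abs(Q[...,0]-.53)<.03)&(abs(Q[...,1]-.15)<.03);print('handle',Q[m].mean(0))
E
```

```text
t 36.6 q [-0.585  0.254 -0.265  1.057 -0.008 -0.662] p [ 0.4624 -0.221   0.267 ] az 94.38 z [-0.009 -0.004 -1.   ] F [-0.21 -0.55 -0.63] w 0.042
offcut 81 0.12505561230641615 ((-4.018013000488281, 1.1148757934570312), (75.0889663696289, 37.20378494262695), 11.398080825805664)
a 37 [0.5916654  0.18387204 0.03357146]
a 38 [0.59153271 0.18542404 0.03229932]
b 102 [ 0.67816953 -0.0524613   0.0305312 ]
b 103 [ 0.67789319 -0.0523667   0.03107114]
knob [0.54495077 0.01089643 0.0977984 ]
handle [0.53221636 0.15236233 0.11558822]
knob [0.54473568 0.01103535 0.09872455]
handle [0.53272479 0.15355343 0.11558553]
```

View pics/t22.png

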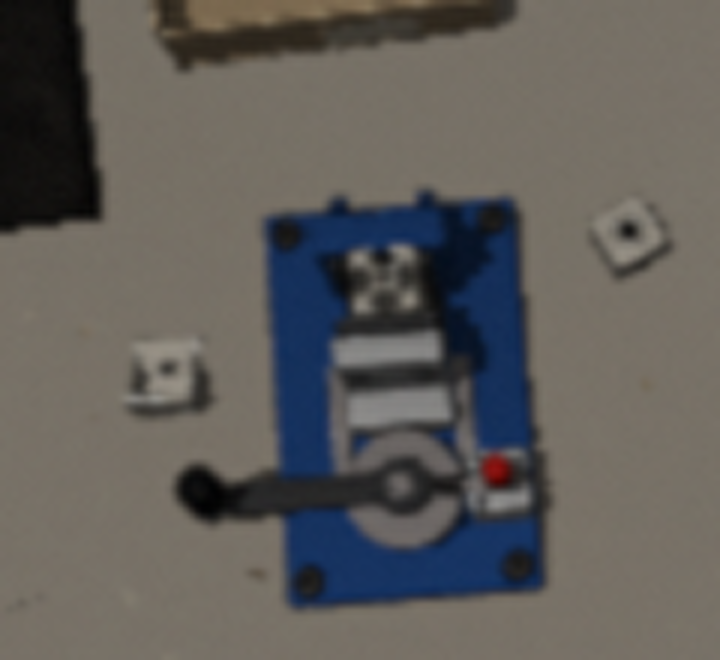

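The overhead view shows the offcut clamped, the lever home and the bolt in, with the cube and bracket where they were. I'm handing the job in.

```bash
python3 -c "
from h import *
print(env.close_job())"
```

```text
the job is handed in; nothing more can be done
None
```

The offcut is clamped upright in the fixture, and the lever is home and locked by the bolt. I handed the job in at about 37 s of the 72 s allowed.

I drew the bolt, swung the lever open, and stood the offcut on the bench. I then gripped its top end, set it on the seat, closed the lever and pushed the bolt back in.

What my last checks showed:
- **Bolt:** it met its stop after 18.2 mm of travel, with a 12 N reaction. The knob is back within about 0.3 mm of where it started.
- **Lever:** it met its stop at about 13 N. The handle is within about 1.3 mm of its shut position in the overhead view, which is inside the camera error.
- **Offcut:** its top is at 0.125 m (0.126 m expected). The overhead picture shows it square between the jaws.
- **Bystanders:** the cube (0.3 mm) and bracket (about 1.6 mm) read within camera error of where they were. I never went near the calliper, but I did not measure it again.

**Check that failed:** the final overhead fit of the offcut's outline took in nearby jaw edges (75 × 37 mm instead of 30 × 30 mm). Its clamped x and y position therefore rests on the pictures and the stop forces. Before closing, it measured x = -4.7 mm and y = -1.3 mm.

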